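# Fit the mounting plate in the robot's control box

### The job

Push the control box's lid up and over until it stays open by itself. Then fit the mounting plate in the box: tilt it so that its orange edge goes under the orange lip inside the near wall, lower the other edge under control (do not let it drop) and press it down until it snaps below the spring catch and lies flat on its seat. Let go, leave the lid open and the other things on the table where they are.

Things in the scene. Friction and masses are not known exactly. Their poses are not given: they have to be found in the camera images.
- enclosure: Grey open-topped box fixed to the table, 161 x 144 x 75 mm high. Origin: on the table under the pocket's centre; x points from near wall (lip) to far wall (catch, hinge), z up. In its frame, mm: near wall 10 thick, inner face x=-66.5; far wall 18 thick, inner face x=+66.5; side walls 8 thick, inner faces y=+-64; all 75 high
- seat (a point): Centre of the plate's seat level, 25 mm above the table; axes as the box. The seat is two ledges along the sides (|y| 45 to 57 mm, whole length). Cheeks narrow the pocket to y=+-57 mm from the seat up to 32 mm above the table. So the pocket is 133 x 114 mm, for a plate of 130 x 110 mm
- lip_edge (a point): Middle of the free lower edge of the orange lip (box frame x=-51.5, y=0, height 36 mm); axes as the box. The lip runs along the whole near wall and reaches 15 mm into the pocket; 6 mm thick, its underside is 11 mm above the seat
- catch_nose (a point): Innermost point of the spring catch at rest (box frame x=62.5, y=0, height 37.5 mm); axes as the box. The catch is a steel bar of 16 mm diameter, 50 mm long in y, protruding 4 mm from the far wall; it is pushed back into the wall with 6 to 9 N. It resists the plate's far edge from about 44 mm height to the seat; pressing past it takes roughly 6 to 12 N down on the handle, felt to give way as it snaps
- lid_hinge (a point): Middle of the lid's hinge axis, on the top of the far wall (box frame x=84.5, y=0, height 75 mm); the hinge runs along the box's y
- lid (a joint): Angle of the white lid, rad: 0 shut, grows as the front rises, stop at 2.3. The lid weighs 0.3 kg and falls shut when left below about 1.55; beyond that it falls back and stays open on its stop
- lid_tab (a point): Middle of the outer end of the lid's orange tab, at its underside. The lid is 163 mm long from the hinge, 148 mm wide, 7 mm thick; the tab is 70 mm wide, 7 mm thick and reaches 190 mm from the hinge, so that with the lid shut it stands out 29 mm over the near wall, 76 mm above the table, free underneath
- plate_center (a point): Middle of the loose mounting plate, 20 mm above its underside, inside its black handle. x points from the orange tongue edge (x=-65 mm, goes under the lip) to the far edge (x=+65), z up. The handle is an upright rib 14 mm thick (x), 60 mm long (y), from 6 to 40 mm above the underside. Seated: x along the box's x, this point 45 mm above the table
- plate_tongue (a point): Middle of the lower orange tongue edge of the plate (65 mm from the centre, on the underside); axes as the plate
- plate_far (a point): Middle of the lower far edge of the plate (65 mm from the centre, on the underside); axes as the plate
- plate: The mounting plate: aluminium, 130 (x) x 110 (y) x 6 mm thick, about 0.35 kg, flat on the table at the start, with an orange strip 14 mm wide along the tongue edge. Small blocks up to 18 mm above the underside stand at |y| 35 to 51 mm only. Origin in the middle of its underside, axes as plate_center
- screwdriver: Bystander: screwdriver lying between box and plate; origin under its middle, to be left alone
- wrench: Bystander: wrench lying farther back, between box and plate, to be left alone
- glue: Bystander: white bottle, 44 mm diameter, 110 mm tall, standing; origin at its foot, to be left alone
- tape: Bystander: yellow roll of tape lying flat, 90 mm diameter, 22 mm high, to be left alone
- bracket: Bystander: aluminium angle bracket 80 x 30 x 52 mm, to be left alone
- tray: Bystander: red open tray 120 x 90 x 40 mm, to be left alone
Things that resemble listed ones, but are neither listed nor needed, are in the scene too. What is shaped like the plate but turquoise is not meant.

How it is judged:
On the way, in this order (a step that is already met when the one before it is completed fails the run):
1. the lid stays open by itself: over 1.9 rad, nothing touching the fingers (value of joint lid above 1.9 rad and contact force between the fingers and anything else below 0.1 N), for 0.2 s.
2. the orange edge is under the lip while the plate is still tilted by more than 7 degrees (x of plate_tongue in the frame of enclosure below -0.056 m and z of plate_tongue in the frame of enclosure between 0.015 and 0.033 m and angle between the z axis of plate_center and the z axis of enclosure, either way round above 0.12 rad), for 0.05 s.
At the end, for the whole second after the job is handed in: The plate lies in the pocket, right way up, its orange edge at least 4.5 mm under the lip, both edges within about 4 mm of the seat (far edge below the catch), level with the box within 0.05 rad and at rest; the lid is open by itself (over 1.9 rad) (x of plate_tongue in the frame of enclosure below -0.056 m and z of plate_tongue in the frame of enclosure between 0.015 and 0.033 m and z of plate_tongue in the frame of enclosure below 0.0295 m and z of plate_far in the frame of enclosure between 0.02 and 0.0285 m and angle between the z axis of plate_center and the z axis of enclosure, either way round below 0.05 rad and angle between plate_center's own z axis and vertical below 0.3 rad and linear speed of plate below 0.02 m/s and value of joint lid above 1.9 rad); the robot touches nothing.
It fails at once if the plate drops into the box: turning faster than 4 rad/s while within 80 mm of its seat (angular speed of plate above 4 rad/s and distance between enclosure and plate below 0.105 m).
It fails at once if a bystander is moved more than 30 mm (distance of any of screwdriver, wrench, glue, tape, bracket, tray from where it was at the start of the episode above 0.03 m).
It also fails if it takes over 72 s, if anything falls off the work surface, if the arm or the gripper's body presses on something with over 40 N, if the wrist force passes 120 N, or if a joint passes its speed limit or range.

### The arm

A 6-joint arm with a two-finger parallel gripper is mounted at the origin on the work surface. World frame = base frame: x ahead of the robot, y to its left, z up, the work surface at z = 0. Lengths are in m, angles in rad, forces in N, time in s.
With the tool pointing down it reaches from about 0.425 to 0.95 m from the base axis. Payload 3.5 kg.
Tool frame: the origin (TCP) lies at the very end of the fingers, on their centre line; the grasp point (between the pads) lies behind it (ctrl.grasp_offset is the z of the grasp point in the tool frame, in m); z points along the fingers, x is the direction in which the jaws open and shut, and the axes are right-handed (so a half turn about z gives the same grasp; the last joint's range is limited). The gripper opens to 85 mm and grips with 20 to 120 N. Pads are 22 mm wide; open, the fingers measure 114 mm over their backs; the gripper's body (76 mm by 85 mm) begins 54 mm behind the grasp point. The pads swing forward as they close: fully open they stand 13 mm farther back than shut.
Start: joints at [-1.376, 0.286, 1.577, -0, 1.279, -0.15], TCP at [0.228, -0.635, 0.231] pointing down, gripper open.
Joint ranges: [-2.77, 2.77], [-0.9, 2.22], [0.21, 2.48], [-1.53, 4.67], [0.24, 2.81], [-2.84, 2.84]. Speed limits (rad/s): [2.79, 2.79, 3.14, 3.14, 3.14, 3.14].

### API

Orientations are given as a unit quaternion [x, y, z, w].
In Python, from plant import ctrl gives the robot as it stands.
- The arm moves only by the shell command python3 -m jog 'ROWS' [FORCE]. ROWS is JSON, a list of rows, each an object with "grip": the closure, from 0 (fully open) to 1 (shut); "xyz": the shift along the tool's x, y, z in m, a list of three; "dr": the turn, a rotation vector about the tool's x, y, z in rad, a list of three. A call has 1 to 12 rows; each row is the pose to reach, as a shift and turn from the pose commanded when the call began, along the tool's axes at that moment; what a row does not reach only later rows make up. A row lasts 1/12 s, in which the tool goes at most 41.7 mm and 7.16 degrees, less where a joint would pass 70% of its speed; a pose out of reach is approached as far as the arm can. A call with a gripper value outside its range is refused whole. The fingers move at their own pace and stop on an object; FORCE is the grip in N (left out, the last holds). Time passes only in rows, so rows that repeat a pose let the fingers close. It gives the time, the measured TCP pose, the force and the opening at its end, in the units of the state.
- ctrl.get_state(): the state, without advancing time (a new reading comes with each control period).
- ctrl.read_camera(name): name is "side" or "top" or "wrist"; returns the picture (384x512x3 uint8, red, green, blue); there is no depth.
- ctrl.get_calibration(name): a dict with "mtx" (3x3 intrinsics, pixels), "k1" (the pictures are not rectified: a ray, as slopes to the right and down, at radius r is drawn at 1 + k1 r^2 times it, then the intrinsics apply), "R" (3x3) and "t" (3): a world point X has camera coordinates R X + t; the wrist camera has in their place "hand_eye" (4x4, takes a point from camera to tool coordinates, whose origin is the TCP and whose axes are the tool frame's). Camera axes: x right, y down, z forward; pixel columns grow to the right and rows downward; lengths in m; the calibration is good to about 2 mm. A picture is of the moment at which its call begins: read the wrist's pose just before it. get_calibration takes no time and is no camera call.
- ctrl.sign_off(): hands the job in, once; it reports no verdict.
The state is a dict: "time": time; "qpos": joint angles; "dq": joint speeds; "joint_efforts": joint torques, N m; "eef_pos": TCP position; "tcp_rot": TCP orientation; "contact_force": force on the tool from outside, world axes, zero at the start; "wrist_torque": the same for the moment, N m; "opening": opening from 0.0 (shut) to 1.0 (fully open).
Only numpy, scipy, OpenCV 4.12 (cv2) and the standard library are available. Lean on these libraries where they do the work, as an engineer would, in place of code of your own. Each camera call takes 0.05 s, during which the arm holds its last target.

## Working session

There is one attempt and no reset: what is moved stays moved. The work goes in short steps, Python scripts to look and compute and a shell command to move; the robot and the scene stay as the last step left them, time stands still between calls to the robot, and variables do not carry over. Pictures are saved under pics/ and viewed, and the job is handed in when it is done.

```bash
ls; mkdir -p pics
cat > h.py <<'E'
import numpy as np, cv2
from scipy.spatial.transform import Rotation as Rn
from plant import ctrl
def save(n,im): cv2.imwrite('pics/'+n+'.png',im[:,:,::-1])
def pose():
    s=ctrl.get_state(); return np.array(s['eef_pos']),Rn.from_quat(s['tcp_rot']).as_matrix()
def cam(n,p=None):
    c=ctrl.get_calibration(n); K=np.array(c['mtx']);k1=c['k1']
    if n=='wrist':
        H=np.array(c['hand_eye']); p=p or pose()
        Rc=p[1]@H[:3,:3]; o=p[1]@H[:3,3]+p[0]
        R=Rc.T; t=-R@o
    else: R=np.array(c['R']);t=np.array(c['t'])
    return K,k1,R,t
def proj(C,X):
    K,k1,R,t=C; X=np.atleast_2d(X)@R.T+t; s=X[:,:2]/X[:,2:]; r2=(s**2).sum(1,keepdims=True)
    s=s*(1+k1*r2); return s@K[:2,:2].T+K[:2,2]
def ray(C,uv):
    K,k1,R,t=C; u=np.linalg.solve(K,np.array([uv[0],uv[1],1.]))[:2]; s=u.copy()
    for _ in range(30): s=u/(1+k1*(s@s))
    return -R.T@t, R.T@np.array([*s,1])
def atz(C,uv,z):
    o,d=ray(C,uv); return o+d*(z-o[2])/d[2]
E
python3 - <<'E'
from h import *
for n in ['side','top','wrist']: save(n+'0',ctrl.read_camera(n))
s=ctrl.get_state(); print(s, ctrl.grasp_offset)
for n in ['side','top']:
    K,k,R,t=cam(n); print(n,-R.T@t,R[2],K[0,0],k)
print(ctrl.get_calibration('wrist'))
E
```

```text
pics
{'time': 0.15, 'qpos': array([-1.37601825e+00,  2.86993926e-01,  1.57786380e+00, -9.58701225e-06,
        1.27862432e+00, -1.49990544e-01]), 'dq': array([ 0.00012737, -0.0028117 , -0.00388355, -0.00186306, -0.0014927 ,
        0.00016938]), 'joint_efforts': array([ 8.65792917e-04, -4.06601214e+01, -2.93141359e+01, -1.22451215e-04,
        3.97303607e-03, -1.79468498e-05]), 'eef_pos': array([ 0.22806433, -0.63474466,  0.23023127]), 'tcp_rot': array([ 8.17918190e-01, -5.75333765e-01, -6.85963398e-04, -6.49559483e-04]), 'contact_force': array([ 0.14784846,  0.16296267, -0.45453744]), 'wrist_torque': array([ 0.02072833, -0.0083821 ,  0.00927751]), 'opening': 1.0014503660318055} -0.0187
side [0.43407082 0.82541398 0.89540654] [ 0.11474503 -0.70784053 -0.69699022] 383.24617103452505 0.023114357764377393
top [ 0.34835696 -0.01654106  1.15505504] [ 0.20724898  0.02843218 -0.97787498] 396.27564384229777 0.040159306935492065
{'mtx': array([[305.51899824,   0.        , 258.39071327],
       [  0.        , 305.51899824, 194.6225883 ],
       [  0.        ,   0.        ,   1.        ]]), 'k1': -0.03875516897158222, 'hand_eye': array([[ 9.99999740e-01,  1.93319735e-04, -6.95014554e-04,
        -3.46381691e-04],
       [ 4.18772015e-05,  9.46244087e-01,  3.23453437e-01,
        -8.36729713e-02],
       [ 7.20183345e-04, -3.23453382e-01,  9.46243833e-01,
        -1.42923506e-01],
       [ 0.00000000e+00,  0.00000000e+00,  0.00000000e+00,
         1.00000000e+00]])}
```

View pics/top0.png

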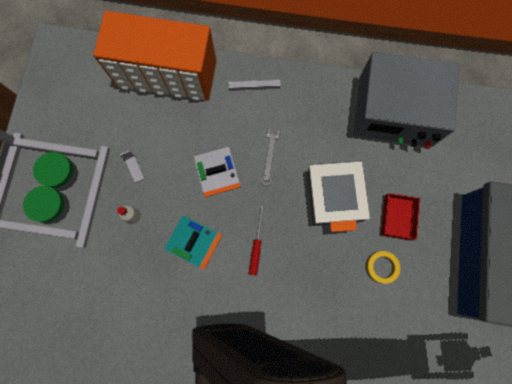

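View pics/side0.png

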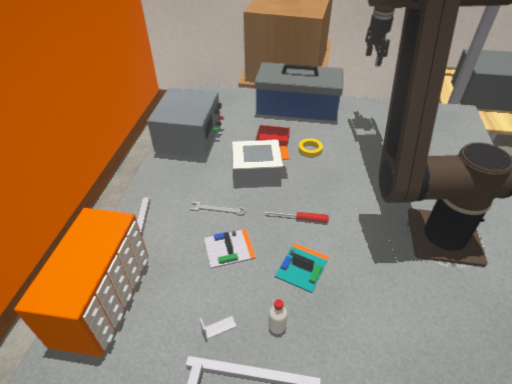

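View pics/wrist0.png

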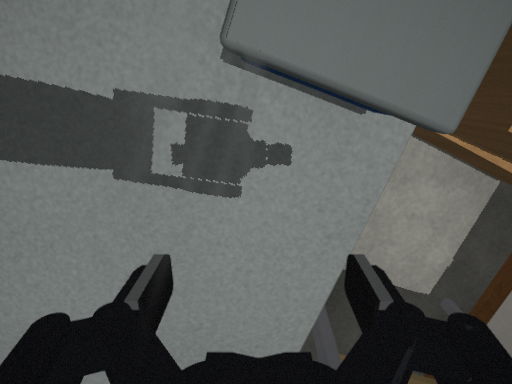

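The top view shows two plate-like things: an aluminium/white one with an orange strip at (217,170) and a turquoise one at (193,241). The aluminium one fits the description, because turquoise is explicitly not meant. The box with its white lid is at (340,192), with the tab at (343,226). I'll confirm with enlarged crops.

Run:
```python
import cv2,numpy as np
t=cv2.imread('pics/top0.png')
a=cv2.resize(t[140:205,185:250],None,fx=6,fy=6,interpolation=cv2.INTER_CUBIC)
b=cv2.resize(t[155:240,300:375],None,fx=390/85,fy=390/85,interpolation=cv2.INTER_CUBIC)
b=cv2.resize(b,(int(390*75/85),390))
cv2.imwrite('pics/crop0.png',np.hstack([a,b]))
s=cv2.imread('pics/side0.png')
cv2.imwrite('pics/crop1.png',np.hstack([cv2.resize(s[220:276,195:263],(680//2*1,280)),cv2.resize(s[130:190,225:297],(336,280))]))
```

```text
(no output)
```

View pics/crop0.png

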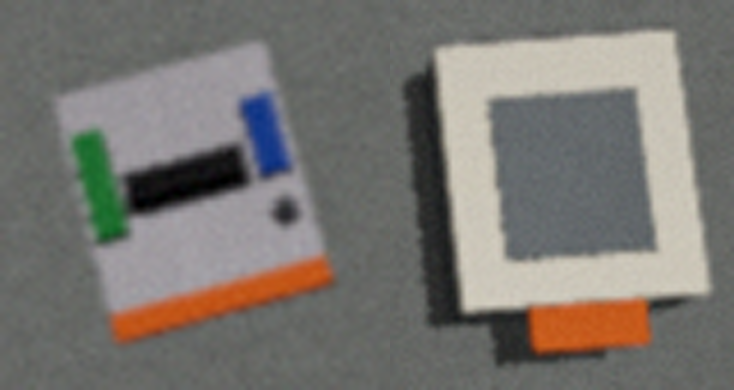

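View pics/crop1.png

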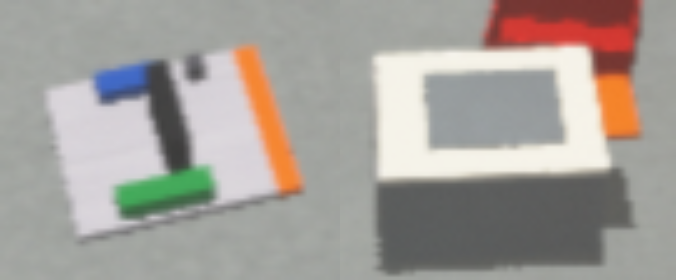

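```bash
cat >> h.py <<'E'
def pxl(p,s,o,x0=0): return np.array([(p[0]-x0+.5)/s+o[0]-.5,(p[1]+.5)/s+o[1]-.5])
from scipy.optimize import least_squares
def fit(obs,g):  # obs: list of (cam, uv, localxyz) ; planar pose x,y,yaw
    def f(q):
        c,s=np.cos(q[2]),np.sin(q[2]); R=np.array([[c,-s,0],[s,c,0],[0,0,1]])
        return np.concatenate([ (proj(C,R@np.array(l)+[q[0],q[1],0])[0]-uv) for C,uv,l in obs])
    r=least_squares(f,g,loss='soft_l1'); return r.x,f(r.x).reshape(-1,2)
E
python3 - <<'E'
from h import *
T=cam('top');S=cam('side')
a=[(57,97),(265,40),(333,280),(117,341)]
L=[(.065,.055,.006),(.065,-.055,.006),(-.065,-.055,.006),(-.065,.055,.006)]
o=[(T,pxl(p,6,(185,140)),l) for p,l in zip(a,L)]
x,r=fit(o,[.6,.25,.2]);print('plate top',x.round(4),r.round(1).tolist())
sp=[(47,92),(78,240),(302,190),(257,45)]
Ls=[L[1],L[0],L[3],L[2]]
Ls=[(.065,-.055,.006),(.065,.055,.006),(-.065,.055,.006),(-.065,-.055,.006)]
os=[(S,pxl(p,5,(195,220)),l) for p,l in zip(sp,Ls)]
x,r=fit(os,x);print('plate side',x.round(4),r.round(1).tolist())
x,r=fit(o+os,x);print('both',x.round(4),r.round(1).tolist())
b=[(436,46),(674,32),(710,294),(462,312)]
hx=.0845
L=[(hx-.0,.074,.083),(hx,-.074,.083),(hx-.163,-.074,.083),(hx-.163,.074,.083)]
o=[(T,pxl(p,390/85,(300,155),390),l) for p,l in zip(b,L)]
x,r=fit(o,[.6,-.1,.1]);print('lid top',x.round(4),r.round(1).tolist())
# side: crop x offset 340 scale 4.667
sp=[(374,55),(380,182),(609,166),(588,46)]
Ls=[L[1],L[0],L[3],L[2]]
os=[(S,np.array([(p[0]-340+.5)/(336/72)+225-.5,(p[1]+.5)/(280/60)+130-.5]),l) for p,l in zip(sp,Ls)]
x,r=fit(os,x);print('lid side',x.round(4),r.round(1).tolist())
x,r=fit(o+os,x);print('both',x.round(4),r.round(1).tolist())
p=pose();print(p[0],p[1].round(3).tolist())
E
```

```text
plate top [0.6293 0.1484 0.4286] [[-0.5, -0.1], [0.2, -0.0], [0.1, 0.2], [0.1, -0.1]]
plate side [0.6264 0.1506 0.4281] [[-0.3, -0.2], [0.0, -0.2], [0.3, -0.1], [-0.0, 0.6]]
both [0.6279 0.1491 0.4289] [[-0.8, 0.3], [-0.2, 0.4], [-0.2, 0.6], [-0.2, 0.4], [-0.7, -0.6], [-0.3, -0.7], [-0.1, -0.6], [-0.5, 0.1]]
lid top [ 0.6017 -0.2068  0.2233] [[-0.3, 0.2], [0.4, -0.3], [0.1, 0.2], [-0.2, -0.0]]
lid side [ 0.6013 -0.2053  0.2393] [[-0.0, -0.0], [0.0, -0.4], [0.3, 0.6], [-0.3, -0.1]]
both [ 0.6016 -0.2065  0.2282] [[-0.6, 0.3], [0.2, -0.4], [0.1, 0.0], [-0.1, 0.1], [0.2, -0.4], [-0.2, -0.8], [0.1, 0.6], [-0.1, -0.2]]
[ 0.22806433 -0.63474466  0.23023127] [[0.338, -0.941, -0.0], [-0.941, -0.338, 0.002], [-0.002, -0.0, -1.0]]
```

```bash
cat >> h.py <<'E'
BX=np.array([0.6016,-0.2065,0]); BY=0.228
def Rz(a): return Rn.from_euler('z',a).as_matrix()
def w2b(p,B=None): return Rz(BY).T@(np.asarray(p)-BX)
def b2w(p): return Rz(BY)@np.asarray(p,float)+BX
def toolR(heading,alpha): # alpha below horizontal; jaws horizontal
    u=np.array([np.cos(heading),np.sin(heading),0]); z=np.cos(alpha)*u-np.array([0,0,np.sin(alpha)])
    x=np.array([np.sin(heading),-np.cos(heading),0]); return np.c_[x,np.cross(z,x),z]
def rel(p,R,verbose=True):
    p0,R0=pose(); d=R0.T@(np.asarray(p)-p0); r=Rn.from_matrix(R0.T@R).as_rotvec()
    print('xyz',d.round(4).tolist(),'dr',r.round(3).tolist(),'rows',max(np.linalg.norm(d)/.0417,np.linalg.norm(r)/.125).round(1))
E
python3 - <<'E'
from h import *
T=cam('top')
for n,uv,z in [('tape',(383,267),.011),('tray',(401,217),.02),('sd handle',(255,255),.01),('sd tip',(261,208),.01),('wr',(273,133),0),('wr2',(267,183),0),('glue',(125,212),.06)]: 
    p=atz(T,uv,z); print(n,p.round(3),w2b(p).round(3))
rel(b2w([-.16,0,.16]),toolR(BY,np.radians(30)))
print([a for a in dir(ctrl) if a[0]!='_'])
E
```

```text
tape [ 0.424 -0.365  0.011] [-0.209 -0.114  0.011]
tray [ 0.572 -0.401  0.02 ] [-0.073 -0.183  0.02 ]
sd handle [ 0.401 -0.003  0.01 ] [-0.149  0.243  0.01 ]
sd tip [0.538 0.    0.01 ] [-0.015  0.216  0.01 ]
wr [ 0.776 -0.001  0.   ] [0.216 0.161 0.   ]
wr2 [ 0.617 -0.006  0.   ] [0.061 0.192 0.   ]
glue [0.461 0.371 0.06 ] [-0.006  0.595  0.06 ]
xyz [-0.2953, -0.3374, 0.0709] dr [1.046, 0.063, 0.105] rows 10.9
['Unreachable', 'get_calibration', 'get_state', 'grasp_offset', 'read_camera', 'sign_off']
```

```bash
python3 -m jog '[{"grip":1,"xyz":[-0.024,-0.028,0],"dr":[0.09,0.005,0.009]},{"grip":1,"xyz":[-0.05,-0.056,0],"dr":[0.18,0.01,0.018]},{"grip":1,"xyz":[-0.075,-0.084,0.005],"dr":[0.27,0.015,0.026]},{"grip":1,"xyz":[-0.1,-0.112,0.01],"dr":[0.36,0.02,0.035]},{"grip":1,"xyz":[-0.125,-0.14,0.015],"dr":[0.45,0.026,0.044]},{"grip":1,"xyz":[-0.15,-0.168,0.02],"dr":[0.54,0.03,0.053]},{"grip":1,"xyz":[-0.172,-0.196,0.03],"dr":[0.63,0.035,0.062]},{"grip":1,"xyz":[-0.196,-0.225,0.04],"dr":[0.72,0.04,0.07]},{"grip":1,"xyz":[-0.22,-0.253,0.05],"dr":[0.81,0.047,0.08]},{"grip":1,"xyz":[-0.245,-0.28,0.055],"dr":[0.9,0.053,0.088]},{"grip":1,"xyz":[-0.27,-0.308,0.06],"dr":[0.99,0.059,0.097]},{"grip":1,"xyz":[-0.295,-0.337,0.07],"dr":[1.046,0.063,0.105]}]'
python3 - <<'E'
from h import *
rel(b2w([-.16,0,.16]),toolR(BY,np.radians(30)))
p,R=pose(); print(w2b(p),(Rz(BY).T@R).round(3).tolist()); print(ctrl.get_state()['qpos'].round(3))
rel(b2w([-.12,0,.055]),toolR(BY,np.radians(30)))
E
```

```text
time: 1.15
eef_pos: [0.4456, -0.2426, 0.161]
tcp_rot: [0.677, -0.539, 0.313, -0.392]
contact_force: [-0.2, 0.6, 0.1]
opening: -0.0
xyz [0.0001, 0.0008, 0.0006] dr [-0.003, -0.004, 0.0] rows 0.0
[-1.60092064e-01  6.46981504e-05  1.60990514e-01] [[-0.003, -0.497, 0.868], [-1.0, -0.0, -0.004], [0.002, -0.868, -0.497]]
[-1.165 -0.125  2.421  1.266  1.107 -0.606]
xyz [-0.0003, 0.072, 0.0875] dr [-0.003, -0.004, 0.0] rows 2.7
```

```bash
python3 -m jog '[{"grip":1,"xyz":[0,0.027,0.031],"dr":[0,0,0]},{"grip":1,"xyz":[0,0.054,0.062],"dr":[0,0,0]},{"grip":1,"xyz":[0,0.081,0.092],"dr":[0,0,0]},{"grip":1,"xyz":[0,0.081,0.092],"dr":[0,0,0]}]'
python3 - <<'E'
from h import *
p,R=pose(); print(w2b(p),(Rz(BY).T@R).round(3).tolist()); print(ctrl.get_state()['qpos'].round(3))
rel(b2w([-.088,0,.045]),toolR(BY,np.radians(30)))
save('side1',ctrl.read_camera('side'));save('w1',ctrl.read_camera('wrist'))
E
```

```text
time: 1.48
eef_pos: [0.481, -0.2285, 0.0338]
tcp_rot: [0.678, -0.543, 0.302, -0.394]
contact_force: [-0.7, 2.2, -1.2]
opening: -0.003
[-0.12244216  0.00579203  0.03375893] [[0.002, -0.508, 0.861], [-1.0, 0.015, 0.011], [-0.019, -0.861, -0.508]]
[-1.06   0.258  2.368  1.509  0.982 -0.94 ]
xyz [0.0056, -0.0273, 0.0239] dr [0.01, 0.011, -0.015] rows 0.9
```

View pics/w1.png

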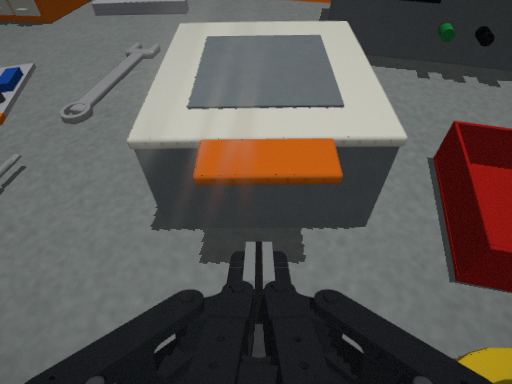

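View pics/side1.png

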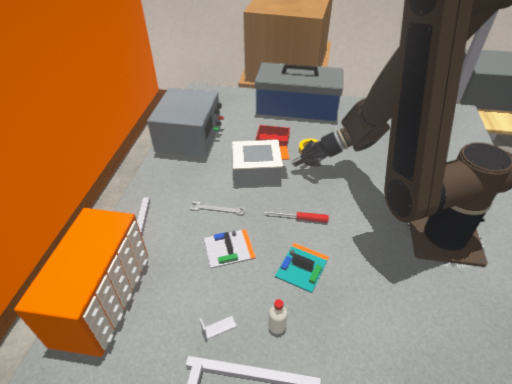

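The tab is at (267,160) in the wrist view, centred above the fingertips at (258,245). The side view shows the gripper just in front of the tab and clear of the tape. Next I move forward under the tab.

```bash
python3 -m jog '[{"grip":1,"xyz":[0.003,-0.013,0.012],"dr":[0,0.005,-0.01]},{"grip":1,"xyz":[0.0056,-0.027,0.024],"dr":[0.01,0.01,-0.015]},{"grip":1,"xyz":[0.0056,-0.027,0.024],"dr":[0.01,0.01,-0.015]}]'
cat > path.py <<'E'
from h import *
import sys
p,R=pose(); print('tip box',w2b(p).round(4),'R',(Rz(BY).T@R)[:,2].round(3))
s=ctrl.get_state();print('q',s['qpos'].round(2),'F',np.array(s['contact_force']).round(1),'t',s['time'])
# args: list of "x,z,alphadeg" in box frame
for a in sys.argv[1:]:
    x,z,al=map(float,a.split(','));print(a,end=' ');rel(b2w([x/1000,0,z/1000]),toolR(BY,np.radians(al)))
E
python3 path.py -88,60,30 -85,75,30 -75,110,25
python3 -c "
import numpy as np
for th in np.arange(0,1.9,.2):
  # contact of finger upper corner; r 172
  r=172; print(round(th,1),(84.5-r*np.cos(th)).round(), (75+r*np.sin(th)).round())"
```

```text
time: 1.83
eef_pos: [0.5211, -0.2353, 0.0623]
tcp_rot: [0.68, -0.531, 0.325, -0.388]
contact_force: [0.7, -0.3, -1.1]
opening: 0.004
tip box [-0.0849 -0.0098  0.0623] R [ 0.873 -0.015 -0.487]
q [-0.98  0.24  2.32  1.57  0.95 -0.92] F [ 0.7 -0.3 -1.1] t 1.8333
-88,60,30 xyz [-0.0099, 0.0033, -0.0017] dr [-0.015, -0.015, 0.026] rows 0.3
-85,75,30 xyz [-0.0094, -0.0113, -0.0064] dr [-0.015, -0.015, 0.026] rows 0.4
-75,110,25 xyz [-0.0084, -0.0467, -0.0147] dr [0.072, -0.014, 0.026] rows 1.2
0.0 -88.0 75.0
0.2 -84.0 109.0
0.4 -74.0 142.0
0.6 -57.0 172.0
0.8 -35.0 198.0
1.0 -8.0 220.0
1.2 22.0 235.0
1.4 55.0 244.0
1.6 90.0 247.0
1.8 124.0 243.0
```

```bash
python3 path.py $(python3 -c "
import numpy as np
for th in np.arange(0.1,1.25,.1):
  r=170; print('%.0f,%.0f,%.0f'%(84.5-r*np.cos(th),66+r*np.sin(th),30-th*12))")
```

```text
tip box [-0.0849 -0.0098  0.0623] R [ 0.873 -0.015 -0.487]
q [-0.98  0.24  2.32  1.57  0.95 -0.92] F [ 0.7 -0.3 -1.1] t 1.8333
-85,83,29 xyz [-0.0092, -0.0183, -0.0103] dr [0.002, -0.015, 0.026] rows 0.5
-82,100,28 xyz [-0.0087, -0.0346, -0.0159] dr [0.02, -0.015, 0.026] rows 0.9
-78,116,26 xyz [-0.0082, -0.0505, -0.0202] dr [0.055, -0.014, 0.026] rows 1.3
-72,132,25 xyz [-0.0077, -0.0674, -0.0228] dr [0.072, -0.014, 0.026] rows 1.7
-65,148,24 xyz [-0.0073, -0.0848, -0.0244] dr [0.09, -0.014, 0.027] rows 2.1
-56,162,23 xyz [-0.0069, -0.1014, -0.0234] dr [0.107, -0.014, 0.027] rows 2.5
-46,176,22 xyz [-0.0064, -0.1185, -0.0215] dr [0.124, -0.014, 0.027] rows 2.9
-34,188,20 xyz [-0.0061, -0.1348, -0.0168] dr [0.159, -0.013, 0.027] rows 3.3
-21,199,19 xyz [-0.0058, -0.1507, -0.0108] dr [0.177, -0.013, 0.027] rows 3.6
-7,209,18 xyz [-0.0055, -0.1663, -0.0035] dr [0.194, -0.013, 0.027] rows 4.0
7,218,17 xyz [-0.0052, -0.1809, 0.0044] dr [0.212, -0.012, 0.027] rows 4.3
23,224,16 xyz [-0.005, -0.194, 0.0154] dr [0.229, -0.012, 0.028] rows 4.7
```

```bash
python3 -m jog '[{"grip":1,"xyz":[-0.004,-0.01,-0.005],"dr":[0,0,0]},{"grip":1,"xyz":[-0.008,-0.018,-0.01],"dr":[0,-0.01,0.02]},{"grip":1,"xyz":[-0.0085,-0.035,-0.016],"dr":[0.02,-0.015,0.026]},{"grip":1,"xyz":[-0.008,-0.051,-0.02],"dr":[0.05,-0.014,0.026]},{"grip":1,"xyz":[-0.0077,-0.067,-0.023],"dr":[0.07,-0.014,0.026]},{"grip":1,"xyz":[-0.0073,-0.085,-0.0244],"dr":[0.09,-0.014,0.026]},{"grip":1,"xyz":[-0.007,-0.101,-0.0234],"dr":[0.107,-0.014,0.027]},{"grip":1,"xyz":[-0.0064,-0.1185,-0.0215],"dr":[0.124,-0.014,0.027]}]'
python3 path.py
python3 - <<'E'
from h import *
save('side2',ctrl.read_camera('side'));save('w2',ctrl.read_camera('wrist'))
E
```

```text
time: 2.5
eef_pos: [0.5554, -0.2157, 0.1724]
tcp_rot: [0.648, -0.519, 0.344, -0.439]
contact_force: [-0.8, 0.3, -1.3]
opening: -0.002
tip box [-0.0471  0.0015  0.1724] R [ 0.926  0.002 -0.378]
q [-0.92  0.05  2.3   1.57  1.01 -0.68] F [-0.8  0.3 -1.3] t 2.5
```

View pics/w2.png

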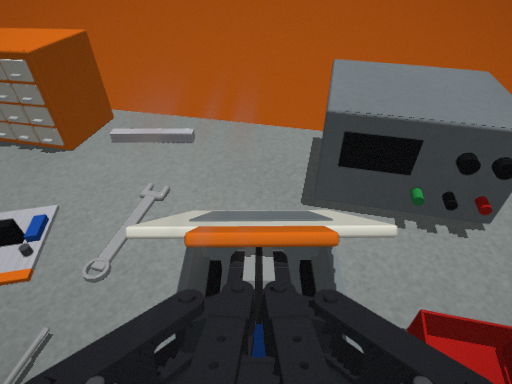

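View pics/side2.png

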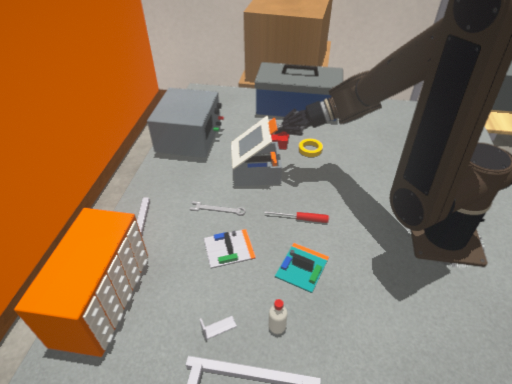

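The lid is at about 40° and resting on the fingers: the tab is at (262,236) in the wrist view and (272,125) in the side view. I continue along the arc.

```bash
python3 path.py $(python3 -c "
import numpy as np
for th in np.arange(0.8,1.85,.1):
  r=165; print('%.0f,%.0f,%.0f'%(84.5-r*np.cos(th),66+r*np.sin(th),30-th*12))")
```

```text
tip box [-0.0459  0.0008  0.1739] R [ 0.927  0.002 -0.376]
q [-0.92  0.05  2.3   1.57  1.01 -0.68] F [-0.8 -0.8 -1.1] t 2.6
-30,184,20 xyz [0.0007, -0.0153, 0.0109] dr [0.036, 0.002, -0.005] rows 0.5
-18,195,19 xyz [0.0007, -0.03, 0.0179] dr [0.054, 0.002, -0.005] rows 0.8
-5,205,18 xyz [0.0006, -0.0442, 0.0262] dr [0.071, 0.002, -0.005] rows 1.2
10,213,17 xyz [0.0006, -0.0572, 0.0371] dr [0.089, 0.002, -0.005] rows 1.6
25,220,16 xyz [0.0006, -0.0694, 0.0484] dr [0.106, 0.002, -0.005] rows 2.0
40,225,14 xyz [0.0005, -0.0796, 0.0604] dr [0.141, 0.002, -0.005] rows 2.4
56,229,13 xyz [0.0005, -0.0894, 0.0737] dr [0.158, 0.002, -0.005] rows 2.8
73,231,12 xyz [0.0005, -0.0976, 0.0887] dr [0.176, 0.002, -0.005] rows 3.2
89,231,11 xyz [0.0005, -0.1036, 0.1035] dr [0.193, 0.002, -0.005] rows 3.5
106,230,10 xyz [0.0005, -0.1091, 0.1197] dr [0.211, 0.002, -0.005] rows 3.9
122,227,8 xyz [0.0006, -0.1123, 0.1356] dr [0.246, 0.002, -0.005] rows 4.2
```

```bash
python3 -m jog '[{"grip":1,"xyz":[0,-0.015,0.011],"dr":[0.036,0,0]},{"grip":1,"xyz":[0,-0.03,0.018],"dr":[0.054,0,0]},{"grip":1,"xyz":[0,-0.044,0.026],"dr":[0.07,0,0]},{"grip":1,"xyz":[0,-0.057,0.037],"dr":[0.09,0,0]},{"grip":1,"xyz":[0,-0.069,0.048],"dr":[0.106,0,0]},{"grip":1,"xyz":[0,-0.08,0.06],"dr":[0.14,0,0]},{"grip":1,"xyz":[0,-0.089,0.074],"dr":[0.158,0,0]},{"grip":1,"xyz":[0,-0.098,0.089],"dr":[0.176,0,0]},{"grip":1,"xyz":[0,-0.104,0.1035],"dr":[0.193,0,0]},{"grip":1,"xyz":[0,-0.109,0.12],"dr":[0.211,0,0]},{"grip":1,"xyz":[0,-0.112,0.136],"dr":[0.24,0,0]},{"grip":1,"xyz":[0,-0.112,0.136],"dr":[0.24,0,0]}]'
python3 path.py
python3 - <<'E'
from h import *
save('side3',ctrl.read_camera('side'));save('w3',ctrl.read_camera('wrist'))
E
```

```text
time: 3.6
eef_pos: [0.7211, -0.1765, 0.2215]
tcp_rot: [0.591, -0.474, 0.402, -0.514]
contact_force: [-0.6, 1.0, 0.3]
opening: -0.001
tip box [0.1231 0.0022 0.2215] R [ 0.989  0.004 -0.148]
q [-0.64  0.28  2.05  1.98  0.97 -0.82] F [-0.6  1.   0.3] t 3.6
```

View pics/side3.png

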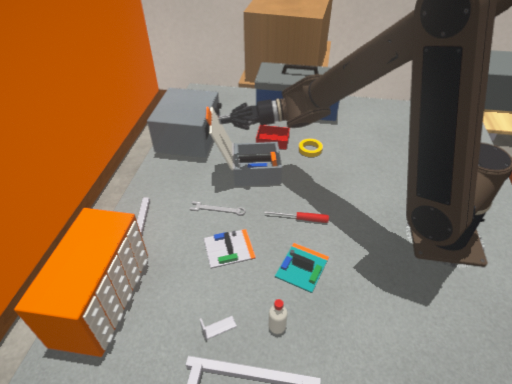

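View pics/w3.png

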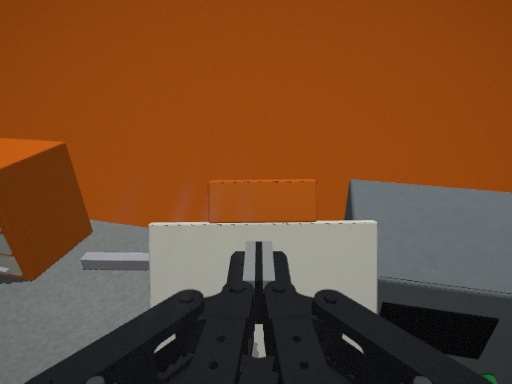

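The lid leans back past vertical: the tab is at (262,200) in the wrist view. I retract and turn the tool down for a look into the box.

```bash
python3 -m jog '[{"grip":1,"xyz":[0,0,-0.02],"dr":[0,0,0]},{"grip":1,"xyz":[0,0,-0.05],"dr":[0,0,0]},{"grip":1,"xyz":[0,0,-0.08],"dr":[0,0,0]},{"grip":1,"xyz":[0,0,-0.11],"dr":[0,0,0]},{"grip":1,"xyz":[0,0,-0.14],"dr":[0,0,0]},{"grip":1,"xyz":[0,0,-0.15],"dr":[0,0,0]},{"grip":1,"xyz":[0,0,-0.15],"dr":[0,0,0]}]'
python3 - <<'E'
from h import *
rel(b2w([-.03,0,.29]),toolR(BY,np.radians(90)))
E
```

```text
time: 4.28
eef_pos: [0.5733, -0.2129, 0.2454]
tcp_rot: [0.59, -0.475, 0.404, -0.512]
contact_force: [-0.1, 0.2, -0.3]
opening: -0.002
xyz [-0.0002, -0.0439, -0.0075] dr [-1.422, 0.005, -0.01] rows 11.4
```

```bash
python3 -m jog '[{"grip":1,"xyz":[0,-0.01,-0.002],"dr":[-0.12,0,0]},{"grip":1,"xyz":[0,-0.02,-0.004],"dr":[-0.24,0,0]},{"grip":1,"xyz":[0,-0.03,-0.006],"dr":[-0.36,0,0]},{"grip":1,"xyz":[0,-0.04,-0.0075],"dr":[-0.48,0,0]},{"grip":1,"xyz":[0,-0.044,-0.0075],"dr":[-0.6,0,0]},{"grip":1,"xyz":[0,-0.044,-0.0075],"dr":[-0.72,0,0]},{"grip":1,"xyz":[0,-0.044,-0.0075],"dr":[-0.84,0,0]},{"grip":1,"xyz":[0,-0.044,-0.0075],"dr":[-0.96,0,0]},{"grip":1,"xyz":[0,-0.044,-0.0075],"dr":[-1.08,0,0]},{"grip":1,"xyz":[0,-0.044,-0.0075],"dr":[-1.2,0,0]},{"grip":1,"xyz":[0,-0.044,-0.0075],"dr":[-1.32,0,0]},{"grip":1,"xyz":[0,-0.044,-0.0075],"dr":[-1.422,0.005,-0.01]}]'
python3 -m jog '[{"grip":0,"xyz":[0,0,0],"dr":[0,0,0]},{"grip":0,"xyz":[0,0,0],"dr":[0,0,0]},{"grip":0,"xyz":[0,0,0],"dr":[0,0,0]}]'
python3 - <<'E'
from h import *
p=pose();print(p[0],p[1].round(4).tolist(),w2b(p[0]))
im=ctrl.read_camera('wrist'); np.savez('w4.npz',p=p[0],R=p[1]); save('w4',im); save('side4',ctrl.read_camera('side')); save('top4',ctrl.read_camera('top'))
E
```

```text
time: 5.28
eef_pos: [0.5757, -0.2118, 0.2906]
tcp_rot: [0.784, -0.62, -0.001, 0.002]
contact_force: [-0.9, -0.1, -0.0]
opening: 0.0
time: 5.53
eef_pos: [0.5741, -0.2118, 0.2886]
tcp_rot: [0.784, -0.62, -0.001, -0.001]
contact_force: [0.2, -0.4, -0.3]
opening: 0.419
[ 0.57411582 -0.21176048  0.28859106] [[0.2301, -0.9732, 0.0002], [-0.9732, -0.2301, 0.0021], [-0.002, -0.0006, -1.0]] [-0.02796193  0.0010879   0.28859106]
```

View pics/w4.png

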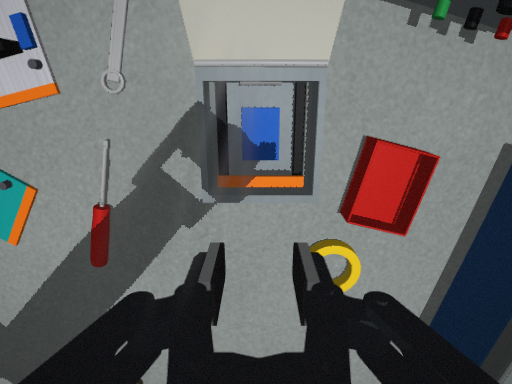

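View pics/side4.png

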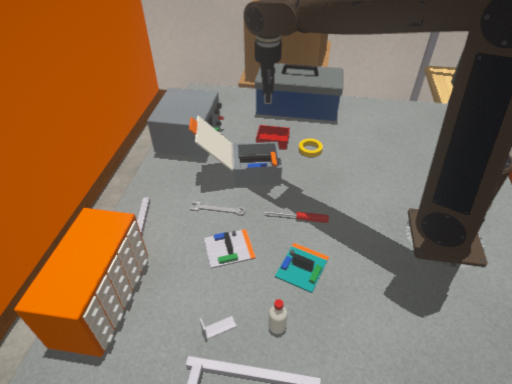

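The lid stays open on its stop: it is the white panel at (214,143) in the side view. In the wrist view the open box is at (260,135) and the orange lip at (262,182). Next I refine the box pose from an enlargement.

Run:
```python
import cv2
t=cv2.imread('pics/w4.png')
cv2.imwrite('pics/w4c.png',cv2.resize(t[55:205,185:345],None,fx=4,fy=4,interpolation=cv2.INTER_CUBIC))
```

```text
(no output)
```

View pics/w4c.png

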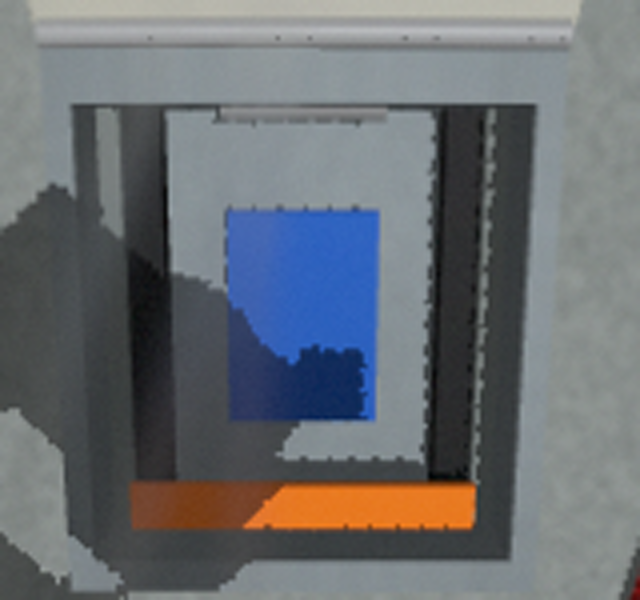

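Run:
```python
from h import *
d=np.load('w4.npz'); W=cam('wrist',(d['p'],d['R']))
P=lambda p: pxl(p,4,(185,55))
o=[((72,104),(.0665,.064,.075)),((537,104),(.0665,-.064,.075)),((510,559),(-.0665,-.064,.075)),((475,484),(-.0515,-.064,.042)),((131,484),(-.0515,.064,.042)),((475,528),(-.0665,-.064,.042)),((131,528),(-.0665,.064,.042))]
ob=[(W,P(a),l) for a,l in o]
x,r=fit(ob,[BX[0],BX[1],BY]); print(x.round(4),r.round(1).tolist())
x,r=fit(ob[:3],[BX[0],BX[1],BY]); print(x.round(4),r.round(1).tolist())
im=cv2.imread('pics/w4c.png')
x,r=fit(ob,[BX[0],BX[1],BY])
for pts in [[(.0665,.064,.075),(.0665,-.064,.075),(-.0665,-.064,.075),(-.0665,.064,.075)],[(.0665,.057,.032),(.0665,-.057,.032),(-.0665,-.057,.032),(-.0665,.057,.032)],[(.0665,.045,.025),(.0665,-.045,.025),(-.0665,-.045,.025),(-.0665,.045,.025)],[(-.0515,.064,.042),(-.0515,-.064,.042),(-.0665,-.064,.042),(-.0665,.064,.042)],[(.0845,.072,.075),(.0845,-.072,.075),(-.0765,-.072,.075),(-.0765,.072,.075)]]:
    q=np.array([proj(W,Rz(x[2])@np.array(p)+[x[0],x[1],0])[0] for p in pts])
    q=(q+.5-[185,55])*4-.5
    cv2.polylines(im,[q.round().astype(int)],True,(0,255,0),1)
cv2.imwrite('pics/w4o.png',im)
```

```text
[ 0.602  -0.2067  0.2325] [[-0.1, -0.3], [-0.0, -0.3], [0.2, 0.3], [5.5, 0.3], [-5.4, 0.2], [4.9, 0.1], [-4.9, 0.1]]
[ 0.6018 -0.2067  0.2326] [[-0.1, -0.1], [-0.0, -0.2], [0.2, 0.5]]
```

View pics/w4o.png

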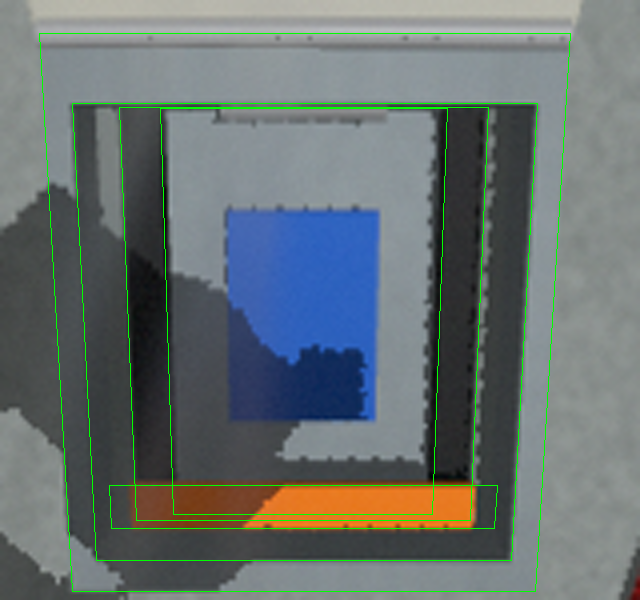

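```bash
sed -i 's/^BX=.*/BX=np.array([0.602,-0.2067,0]); BY=0.2325/' h.py
cat >> h.py <<'E'
def downR(phi): 
    x=np.array([np.cos(phi),np.sin(phi),0]); z=np.array([0,0,-1.]); return np.c_[x,np.cross(z,x),z]
E
python3 - <<'E'
from h import *
print(ctrl.get_state()['qpos'].round(3), ctrl.get_state()['opening'])
rel([.64,.12,.27],downR(.4289))
E
```

```text
[-5.210e-01  1.090e-01  1.677e+00  1.000e-03  1.357e+00  8.190e-01] 0.6832009006627188
xyz [-0.3084, -0.1409, 0.0195] dr [-0.001, 0.001, -1.769] rows 14.2
```

```bash
python3 -m jog '[{"grip":0,"xyz":[-0.026,-0.012,0],"dr":[0,0,-0.12]},{"grip":0,"xyz":[-0.052,-0.024,0],"dr":[0,0,-0.24]},{"grip":0,"xyz":[-0.078,-0.036,0],"dr":[0,0,-0.36]},{"grip":0,"xyz":[-0.104,-0.048,0],"dr":[0,0,-0.48]},{"grip":0,"xyz":[-0.13,-0.06,0.005],"dr":[0,0,-0.6]},{"grip":0,"xyz":[-0.156,-0.072,0.005],"dr":[0,0,-0.72]},{"grip":0,"xyz":[-0.182,-0.084,0.01],"dr":[0,0,-0.84]},{"grip":0,"xyz":[-0.208,-0.096,0.01],"dr":[0,0,-0.96]},{"grip":0,"xyz":[-0.234,-0.107,0.01],"dr":[0,0,-1.08]},{"grip":0,"xyz":[-0.26,-0.119,0.01],"dr":[0,0,-1.2]},{"grip":0,"xyz":[-0.286,-0.13,0.015],"dr":[0,0,-1.32]},{"grip":0,"xyz":[-0.308,-0.141,0.02],"dr":[0,0,-1.44]}]'
python3 - <<'E'
from h import *
print(ctrl.get_state()['qpos'].round(3))
rel([.64,.12,.27],downR(.4289))
E
```

```text
time: 6.68
eef_pos: [0.6405, 0.121, 0.2702]
tcp_rot: [0.999, 0.053, 0.001, -0.001]
contact_force: [-0.1, -0.2, 1.0]
opening: 1.0
[ 0.031  0.209  1.599  0.002  1.333 -0.076]
xyz [-0.0006, 0.0009, 0.0002] dr [-0.001, -0.002, -0.323] rows 2.6
```

```bash
python3 -m jog '[{"grip":0,"xyz":[0,0,0],"dr":[0,0,-0.12]},{"grip":0,"xyz":[0,0,0],"dr":[0,0,-0.24]},{"grip":0,"xyz":[0,0,0],"dr":[0,0,-0.325]},{"grip":0,"xyz":[0,0,0],"dr":[0,0,-0.325]},{"grip":0,"xyz":[0,0,0],"dr":[0,0,-0.325]}]'
python3 - <<'E'
from h import *
p=pose();print(p[0],p[1].round(4).tolist())
im=ctrl.read_camera('wrist'); np.savez('w5.npz',p=p[0],R=p[1]); save('w5',im)
E
```

```text
time: 7.1
eef_pos: [0.6403, 0.1193, 0.2696]
tcp_rot: [0.978, 0.21, -0.0, -0.001]
contact_force: [-0.4, 0.9, 0.0]
opening: 1.003
[0.64031848 0.11925913 0.26962339] [[0.9121, 0.4099, -0.0003], [0.4099, -0.9121, 0.0012], [0.0002, -0.0012, -1.0]]
```

View pics/w5.png

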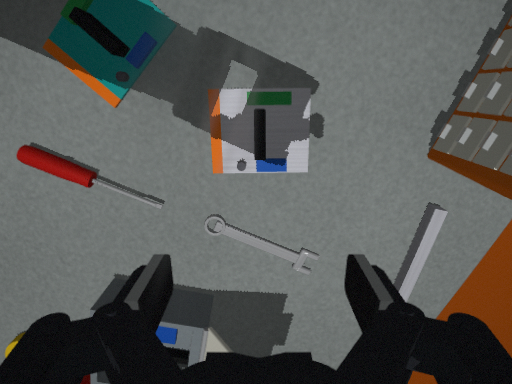

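The plate is centred at (261,130) in the wrist view, with its black handle at (260,134) and orange edge at x≈216. Now an enlargement to fit its pose.

Run:
```python
import cv2
t=cv2.imread('pics/w5.png')
cv2.imwrite('pics/w5c.png',cv2.resize(t[78:183,200:325],None,fx=5,fy=5,interpolation=cv2.INTER_CUBIC))
```

```text
(no output)
```

View pics/w5c.png

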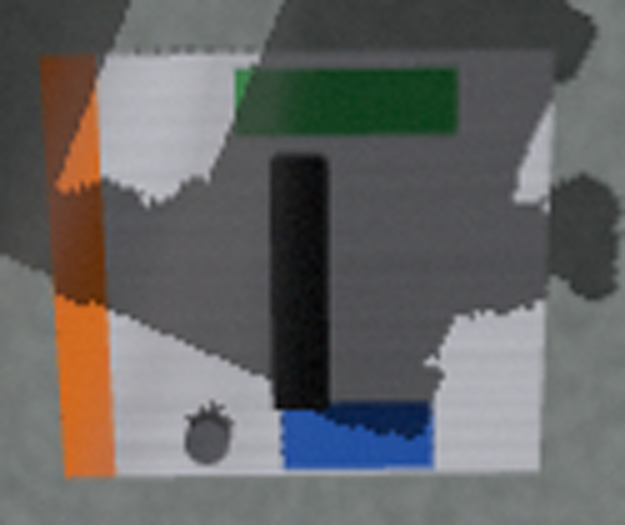

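Run:
```python
from h import *
d=np.load('w5.npz'); W=cam('wrist',(d['p'],d['R']))
o=[((40,56),(-.065,.055,.006)),((553,50),(.065,.055,.006)),((540,470),(.065,-.055,.006)),((65,477),(-.065,-.055,.006))]
ob=[(W,pxl(a,5,(200,78)),l) for a,l in o]
x,r=fit(ob,[.628,.149,.4289]); print(x.round(4),r.round(1).tolist())
g=[((272,155),(-.007,.03,.04)),((328,155),(.007,.03,.04))]
for a,l in g:
    print(proj(W,Rz(x[2])@np.array(l)+[x[0],x[1],0])[0]-pxl(a,5,(200,78)))
rel([x[0],x[1],.08],downR(x[2])); rel([x[0],x[1],.012],downR(x[2]))
```

```text
[0.6286 0.1498 0.4363] [[-0.1, 0.0], [0.2, -0.3], [-0.2, 0.2], [0.1, 0.1]]
[-0.6696832   1.37821988]
[-0.01127778  1.20820253]
xyz [0.0017, -0.0324, 0.1896] dr [-0.001, -0.0, -0.014] rows 4.6
xyz [0.0017, -0.0323, 0.2576] dr [-0.001, -0.0, -0.014] rows 6.2
```

```bash
python3 -m jog '[{"grip":0,"xyz":[0.0017,-0.015,0.035],"dr":[0,0,-0.014]},{"grip":0,"xyz":[0.0017,-0.032,0.07],"dr":[0,0,-0.014]},{"grip":0,"xyz":[0.0017,-0.0324,0.105],"dr":[0,0,-0.014]},{"grip":0,"xyz":[0.0017,-0.0324,0.14],"dr":[0,0,-0.014]},{"grip":0,"xyz":[0.0017,-0.0324,0.175],"dr":[0,0,-0.014]},{"grip":0,"xyz":[0.0017,-0.0324,0.2],"dr":[0,0,-0.014]},{"grip":0,"xyz":[0.0017,-0.0324,0.22],"dr":[0,0,-0.014]},{"grip":0,"xyz":[0.0017,-0.0324,0.24],"dr":[0,0,-0.014]},{"grip":0,"xyz":[0.0017,-0.0324,0.25],"dr":[0,0,-0.014]},{"grip":0,"xyz":[0.0017,-0.0324,0.256],"dr":[0,0,-0.014]},{"grip":0,"xyz":[0.0017,-0.0324,0.256],"dr":[0,0,-0.014]},{"grip":0,"xyz":[0.0017,-0.0324,0.256],"dr":[0,0,-0.014]}]'
python3 - <<'E'
from h import *
rel([.6286,.1498,.012],downR(.4363)); save('w6',ctrl.read_camera('wrist'))
E
```

```text
time: 8.15
eef_pos: [0.6293, 0.1502, 0.0144]
tcp_rot: [0.976, 0.218, 0.0, -0.0]
contact_force: [-0.6, -0.1, 1.4]
opening: 0.999
xyz [-0.0007, 0.0, 0.0024] dr [-0.001, -0.001, 0.003] rows 0.1
```

View pics/w6.png

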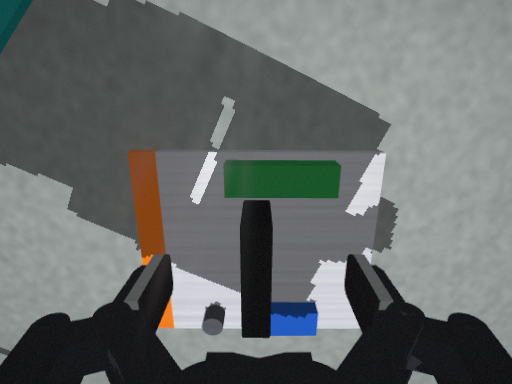

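The handle at (256,268) stands centred between the jaws, so I close.

```bash
python3 -m jog '[{"grip":1,"xyz":[0,0,0.001],"dr":[0,0,0]},{"grip":1,"xyz":[0,0,0.001],"dr":[0,0,0]},{"grip":1,"xyz":[0,0,0.001],"dr":[0,0,0]},{"grip":1,"xyz":[0,0,0.001],"dr":[0,0,0]},{"grip":1,"xyz":[0,0,0.001],"dr":[0,0,0]},{"grip":1,"xyz":[0,0,0.001],"dr":[0,0,0]},{"grip":1,"xyz":[0,0,0.001],"dr":[0,0,0]},{"grip":1,"xyz":[0,0,0.001],"dr":[0,0,0]}]' 100
python3 -c "
from h import *
p=pose();print(p[0],p[1].round(4).tolist())"
python3 -m jog '[{"grip":1,"xyz":[0,0,-0.015],"dr":[0,0,0]},{"grip":1,"xyz":[0,0,-0.045],"dr":[0,0,0]},{"grip":1,"xyz":[0,0,-0.08],"dr":[0,0,0]},{"grip":1,"xyz":[0,0,-0.12],"dr":[0,0,0]},{"grip":1,"xyz":[0,0,-0.16],"dr":[0,0,0]},{"grip":1,"xyz":[0,0,-0.2],"dr":[0,0,0]},{"grip":1,"xyz":[0,0,-0.22],"dr":[0,0,0]},{"grip":1,"xyz":[0,0,-0.22],"dr":[0,0,0]},{"grip":1,"xyz":[0,0,-0.22],"dr":[0,0,0]}]'
python3 - <<'E'
from h import *
p=pose();print(p[0],p[1].round(4).tolist())
np.savez('w7.npz',p=p[0],R=p[1]); save('w7',ctrl.read_camera('wrist'))
E
```

```text
time: 8.87
eef_pos: [0.6288, 0.1502, 0.0129]
tcp_rot: [0.976, 0.218, 0.0, -0.0]
contact_force: [-0.3, -1.5, 2.0]
opening: 0.148
[0.62884683 0.15024267 0.01286677] [[0.9049, 0.4256, -0.0002], [0.4256, -0.9049, 0.0009], [0.0002, -0.0009, -1.0]]
time: 9.62
eef_pos: [0.6287, 0.1501, 0.2334]
tcp_rot: [0.976, 0.218, 0.001, -0.0]
contact_force: [-0.3, 0.4, -3.6]
opening: 0.148
[0.62873566 0.15008405 0.23340595] [[0.9049, 0.4256, 0.0011], [0.4256, -0.9049, 0.001], [0.0014, -0.0004, -1.0]]
```

View pics/w7.png

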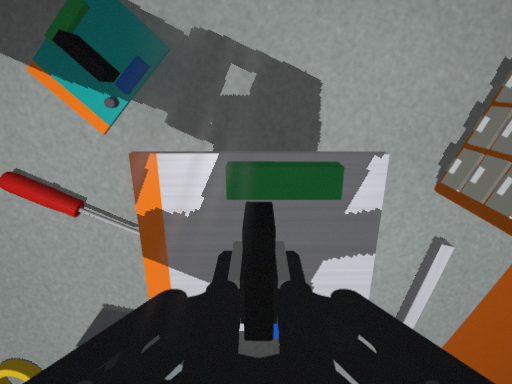

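Run:
```python
import cv2,numpy as np
t=cv2.imread('pics/w7.png')
a=cv2.resize(t[135:215,110:180],None,fx=5,fy=5,interpolation=cv2.INTER_CUBIC);b=cv2.resize(t[135:215,340:410],None,fx=5,fy=5,interpolation=cv2.INTER_CUBIC)
cv2.imwrite('pics/w7c.png',np.hstack([a,b]))
```

```text
(no output)
```

View pics/w7c.png

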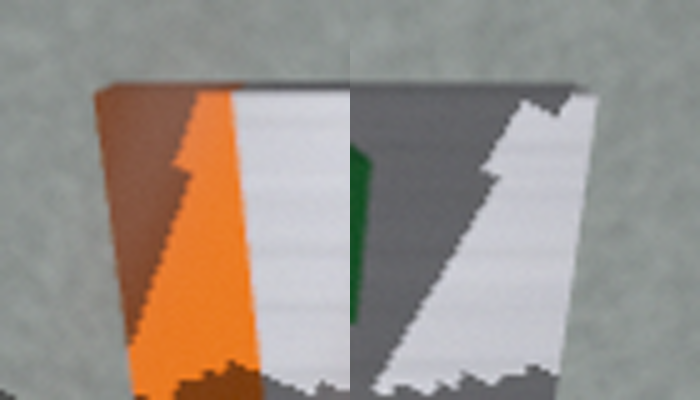

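Run:
```python
from h import *
W=cam('wrist',(np.zeros(3),np.eye(3)))  # tool frame
for a,off,l in [((95,91),(110,135),(-.065,-.055,.0069)),((598-350,94),(340,135),(.065,-.055,.0069))]:
    uv=pxl(a,5,off); print(atz(W,uv,.0069).round(4), l)
```

```text
[-0.0644 -0.0546  0.0069] (-0.065, -0.055, 0.0069)
[ 0.0657 -0.0543  0.0069] (0.065, -0.055, 0.0069)
```

```bash
cat > pl.py <<'E'
from h import *
import sys
OFF=np.array([0.0003,0.0003,.0129]) # plate origin in tool
def target(xt,zt,be,y=0.,yaw=0.):
    b=np.radians(be); e=np.array([np.cos(b),0,np.sin(b)]); n=np.array([-np.sin(b),0,np.cos(b)])
    Rb=np.c_[e,np.cross(-n,e),-n]; Rb=Rz(yaw)@Rb
    o=np.array([xt/1000,y/1000,zt/1000])+.065*Rb[:,0]
    return b2w(o-Rb@OFF), Rz(BY)@Rb
def cur():
    p,R=pose(); Rb=Rz(BY).T@R; o=w2b(p)+Rb@OFF
    be=np.degrees(np.arctan2(Rb[2,0],Rb[0,0])); t=o-.065*Rb[:,0]; f=o+.065*Rb[:,0]
    s=ctrl.get_state()
    print('tongue',(t*1e3).round(1),'far',(f*1e3).round(1),'beta %.2f yaw %.2f roll %.2f'%(be,np.degrees(np.arctan2(Rb[1,0],Rb[0,0])),np.degrees(np.arcsin(Rb[2,1]))),'Fbox',(Rz(BY).T@np.array(s['contact_force'])).round(1),'M',(Rz(BY).T@np.array(s['wrist_torque'])).round(2),'op',round(s['opening'],3),'t',round(s['time'],2))
if __name__=='__main__':
    cur()
    for a in sys.argv[1:]:
        v=list(map(float,a.split(',')));print(a,end=' ');rel(*target(*v))
E
python3 pl.py=1 2>/dev/null; python3 pl.py -45,120,30 -45,120,0
```

```text
tongue [ 43.6 327.6 217.8] far [170.8 354.4 217.3] beta -0.20 yaw 11.87 roll -0.13 Fbox [-0.6 -0.3 -3. ] M [0.05 0.02 0.01] op 0.145 t 9.67
-45,120,30 xyz [-0.17, 0.3127, 0.0668] dr [-0.056, 0.525, 0.202] rows 8.7
-45,120,0 xyz [-0.1551, 0.3159, 0.0974] dr [-0.002, 0.004, 0.207] rows 8.8
```

```bash
python3 -m jog '[{"grip":1,"xyz":[-0.014,0.026,0.0],"dr":[0,0.04,0.02]},{"grip":1,"xyz":[-0.028,0.052,0.0],"dr":[0,0.09,0.035]},{"grip":1,"xyz":[-0.042,0.078,0.005],"dr":[-0.01,0.13,0.05]},{"grip":1,"xyz":[-0.056,0.104,0.01],"dr":[-0.015,0.175,0.067]},{"grip":1,"xyz":[-0.07,0.13,0.015],"dr":[-0.02,0.22,0.084]},{"grip":1,"xyz":[-0.085,0.156,0.02],"dr":[-0.026,0.26,0.1]},{"grip":1,"xyz":[-0.099,0.182,0.025],"dr":[-0.03,0.305,0.118]},{"grip":1,"xyz":[-0.113,0.208,0.03],"dr":[-0.037,0.35,0.135]},{"grip":1,"xyz":[-0.128,0.235,0.035],"dr":[-0.042,0.395,0.152]},{"grip":1,"xyz":[-0.142,0.261,0.04],"dr":[-0.047,0.44,0.17]},{"grip":1,"xyz":[-0.156,0.287,0.05],"dr":[-0.05,0.48,0.185]},{"grip":1,"xyz":[-0.17,0.3127,0.0668],"dr":[-0.056,0.525,0.202]}]'
python3 -m jog '[{"grip":1,"xyz":[0,0,0],"dr":[0,0,0]},{"grip":1,"xyz":[0,0,0],"dr":[0,0,0]}]'
python3 pl.py -45,120,30 -45,60,30
python3 - <<'E'
from h import *
p=pose(); np.savez('w8.npz',p=p[0],R=p[1]); save('w8',ctrl.read_camera('wrist')); save('side8',ctrl.read_camera('side')); save('top8',ctrl.read_camera('top'))
E
```

```text
time: 10.67
eef_pos: [0.6064, -0.2061, 0.1626]
tcp_rot: [0.959, 0.111, 0.258, -0.031]
contact_force: [0.9, 0.4, -3.0]
opening: 0.141
time: 10.83
eef_pos: [0.6042, -0.2049, 0.1589]
tcp_rot: [0.96, 0.11, 0.254, -0.033]
contact_force: [-0.2, 0.9, -3.0]
opening: 0.144
tongue [-47.2   1.4 115.6] far [ 65.7   0.6 180. ] beta 29.69 yaw -0.43 roll -0.47 Fbox [-0.   0.9 -3. ] M [ 0.02  0.45 -0.  ] op 0.144 t 10.83
-45,120,30 xyz [0.0041, 0.0009, -0.0031] dr [-0.006, 0.005, -0.006] rows 0.1
-45,60,30 xyz [-0.0257, 0.0014, 0.0491] dr [-0.006, 0.005, -0.006] rows 1.3
```

View pics/w8.png

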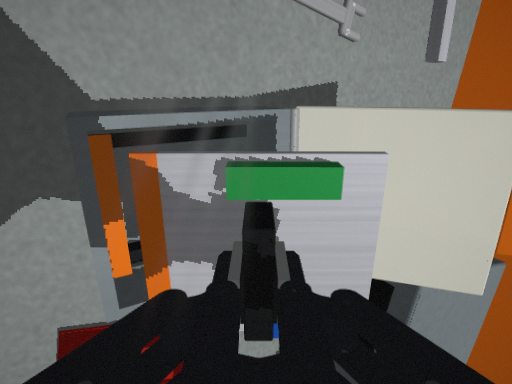

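View pics/side8.png

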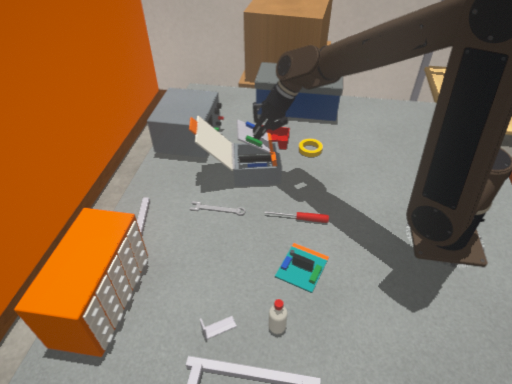

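The plate is unchanged in the grip, with its corners still at (130,152) and (388,153). The lip is at (108,205), left of the tongue at (150,215). I overlay the box model on this picture to check alignment.

Run:
```python
from h import *
d=np.load('w8.npz'); W=cam('wrist',(d['p'],d['R'])); im=cv2.imread('pics/w8.png')
im=cv2.resize(im[90:320,50:310],None,fx=2.6,fy=2.6,interpolation=cv2.INTER_CUBIC)
for pts in [[(.0665,.064,.075),(.0665,-.064,.075),(-.0665,-.064,.075),(-.0665,.064,.075)],[(-.0515,.057,.042),(-.0515,-.057,.042),(-.0665,-.057,.042),(-.0665,.057,.042)],[(.0845,.072,.075),(.0845,-.072,.075),(-.0765,-.072,.075),(-.0765,.072,.075)]]:
    q=np.array([proj(W,b2w(p))[0] for p in pts]); q=(q+.5-[50,90])*2.6-.5
    cv2.polylines(im,[q.round().astype(int)],True,(0,255,0),1)
cv2.imwrite('pics/w8o.png',im)
```

```text
(no output)
```

View pics/w8o.png

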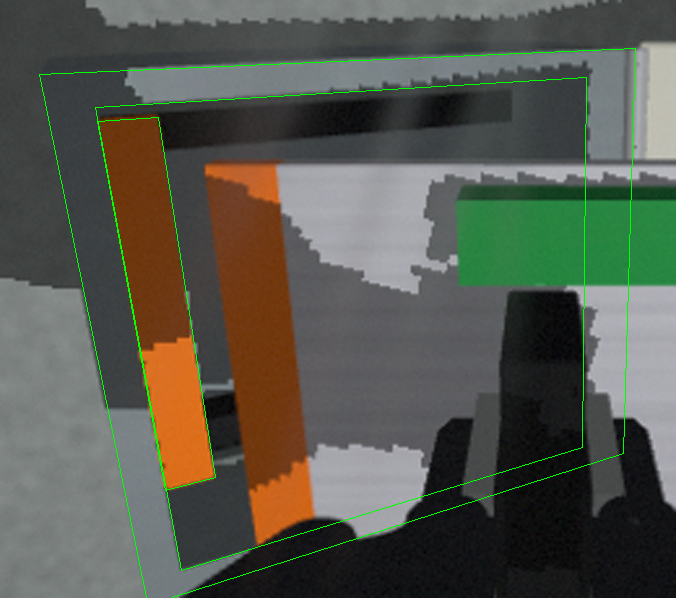

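```bash
python3 -m jog '[{"grip":1,"xyz":[-0.005,0.001,0.008],"dr":[-0.006,0.005,-0.006]},{"grip":1,"xyz":[-0.013,0.0014,0.025],"dr":[-0.006,0.005,-0.006]},{"grip":1,"xyz":[-0.02,0.0014,0.038],"dr":[-0.006,0.005,-0.006]},{"grip":1,"xyz":[-0.0257,0.0014,0.049],"dr":[-0.006,0.005,-0.006]},{"grip":1,"xyz":[-0.0257,0.0014,0.049],"dr":[-0.006,0.005,-0.006]},{"grip":1,"xyz":[-0.0257,0.0014,0.049],"dr":[-0.006,0.005,-0.006]}]'
python3 pl.py -46,60,30 -46,40,30 -46,30,30
```

```text
time: 11.48
eef_pos: [0.6102, -0.2049, 0.1088]
tcp_rot: [0.958, 0.114, 0.26, -0.028]
contact_force: [0.8, 0.8, -2.9]
opening: 0.146
tongue [-40.9  -0.9  65. ] far [ 7.130e+01 -1.000e-01  1.307e+02] beta 30.36 yaw 0.39 roll 0.38 Fbox [ 1.   0.6 -2.9] M [ 0.05  0.53 -0.01] op 0.146 t 11.48
-46,60,30 xyz [-0.0068, -0.0005, 0.0021] dr [0.004, -0.006, 0.006] rows 0.2
-46,40,30 xyz [-0.0169, -0.0007, 0.0194] dr [0.004, -0.006, 0.006] rows 0.6
-46,30,30 xyz [-0.022, -0.0007, 0.028] dr [0.004, -0.006, 0.006] rows 0.9
```

```bash
python3 -m jog '[{"grip":1,"xyz":[-0.006,-0.0005,0.005],"dr":[0.002,-0.003,0.003]},{"grip":1,"xyz":[-0.012,-0.0007,0.013],"dr":[0.004,-0.006,0.006]},{"grip":1,"xyz":[-0.0169,-0.0007,0.0194],"dr":[0.004,-0.006,0.006]},{"grip":1,"xyz":[-0.0169,-0.0007,0.0194],"dr":[0.004,-0.006,0.006]},{"grip":1,"xyz":[-0.0169,-0.0007,0.0194],"dr":[0.004,-0.006,0.006]}]'
python3 pl.py
python3 -m jog '[{"grip":1,"xyz":[0,0,0],"dr":[0,0,0]},{"grip":1,"xyz":[0,0,0],"dr":[0,0,0]}]'
python3 pl.py -46,40,30 -46,30,30
```

```text
time: 11.9
eef_pos: [0.6052, -0.2064, 0.0837]
tcp_rot: [0.959, 0.111, 0.257, -0.03]
contact_force: [0.0, -0.2, -2.6]
opening: 0.145
tongue [-46.4  -0.7  40.1] far [ 66.2  -0.8 105.2] beta 30.04 yaw -0.06 roll 0.04 Fbox [-0.  -0.2 -2.6] M [-0.    0.52  0.01] op 0.145 t 11.9
time: 12.07
eef_pos: [0.6062, -0.207, 0.0853]
tcp_rot: [0.959, 0.112, 0.259, -0.029]
contact_force: [-0.7, 0.1, -3.4]
opening: 0.146
tongue [-45.5  -1.7  41.7] far [ 67.   -1.6 107. ] beta 30.15 yaw 0.02 roll 0.17 Fbox [-0.7  0.3 -3.4] M [-0.02  0.49 -0.01] op 0.146 t 12.07
-46,40,30 xyz [-0.0013, -0.0016, 0.0014] dr [0.003, -0.003, 0.0] rows 0.1
-46,30,30 xyz [-0.0063, -0.0016, 0.01] dr [0.003, -0.003, 0.0] rows 0.3
```

```bash
python3 -m jog '[{"grip":1,"xyz":[-0.003,-0.001,0.005],"dr":[0.001,-0.002,0]},{"grip":1,"xyz":[-0.006,-0.0012,0.01],"dr":[0.001,-0.002,0]},{"grip":1,"xyz":[-0.0063,-0.0012,0.01],"dr":[0.001,-0.002,0]},{"grip":1,"xyz":[-0.0063,-0.0012,0.01],"dr":[0.001,-0.002,0]},{"grip":1,"xyz":[-0.0063,-0.0012,0.01],"dr":[0.001,-0.002,0]}]'
python3 pl.py -46,30,30 -46,27,30 -46,25,30
python3 - <<'E'
from h import *
save('w9',ctrl.read_camera('wrist'))
E
python3 pl.py
```

```text
time: 12.48
eef_pos: [0.605, -0.2056, 0.0727]
tcp_rot: [0.959, 0.112, 0.257, -0.029]
contact_force: [0.8, 0.6, -2.6]
opening: 0.145
tongue [-46.4   0.1  29.2] far [66.2  0.1 94.1] beta 29.98 yaw -0.01 roll 0.06 Fbox [ 0.9  0.4 -2.6] M [-0.1   0.51  0.03] op 0.145 t 12.48
-46,30,30 xyz [0.0007, 0.0001, -0.0006] dr [0.001, 0.0, -0.0] rows 0.0
-46,27,30 xyz [-0.0008, 0.0001, 0.002] dr [0.001, 0.0, -0.0] rows 0.1
-46,25,30 xyz [-0.0018, 0.0001, 0.0038] dr [0.001, 0.0, -0.0] rows 0.1
tongue [-46.2  -0.   29.4] far [66.4 -0.  94.4] beta 30.00 yaw 0.01 roll 0.08 Fbox [-0.1 -0.3 -2. ] M [-0.06  0.51 -0.02] op 0.143 t 12.53
```

View pics/w9.png

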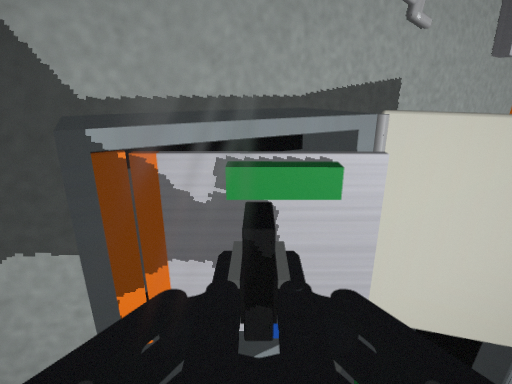

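The wrist view shows the plate's tongue at (148,220) beside and parallel to the lip at (120,220), with no contact. It is already below the cheek tops, so I slide under the lip while lowering the far edge.

```bash
python3 pl.py -46,26,30 -51,25.7,28 -54,25.7,24 -56,25.7,22
```

```text
tongue [-46.2  -0.   29.4] far [66.4 -0.  94.4] beta 30.00 yaw 0.01 roll 0.08 Fbox [-0.1 -0.3 -2. ] M [-0.06  0.51 -0.02] op 0.143 t 12.53
-46,26,30 xyz [-0.0015, -0.0, 0.0031] dr [0.001, 0.0, 0.0] rows 0.1
-51,25.7,28 xyz [-0.0056, -0.0, 0.0031] dr [0.001, -0.035, 0.0] rows 0.3
-54,25.7,24 xyz [-0.0076, -0.0, 0.0062] dr [0.001, -0.105, 0.0] rows 0.8
-56,25.7,22 xyz [-0.0092, -0.0, 0.0075] dr [0.001, -0.14, 0.0] rows 1.1
```

```bash
python3 -m jog '[{"grip":1,"xyz":[-0.0015,0,0.003],"dr":[0,0,0]},{"grip":1,"xyz":[-0.0015,0,0.003],"dr":[0,0,0]},{"grip":1,"xyz":[-0.0035,0,0.003],"dr":[0,-0.02,0]},{"grip":1,"xyz":[-0.0056,0,0.0031],"dr":[0,-0.035,0]},{"grip":1,"xyz":[-0.0056,0,0.0031],"dr":[0,-0.035,0]}]'
python3 pl.py -51,25.7,28 -54,25.7,24 -56,25.7,22
```

```text
time: 12.95
eef_pos: [0.6021, -0.2064, 0.0675]
tcp_rot: [0.964, 0.113, 0.24, -0.027]
contact_force: [0.8, -0.8, -3.5]
opening: 0.146
tongue [-51.   -0.1  25.8] far [63.9 -0.  86.8] beta 27.98 yaw 0.02 roll 0.09 Fbox [ 0.6 -1.  -3.5] M [-0.04  0.47  0.06] op 0.146 t 12.95
-51,25.7,28 xyz [-0.0001, -0.0, 0.0] dr [0.002, 0.0, 0.0] rows 0.0
-54,25.7,24 xyz [-0.002, -0.0, 0.0032] dr [0.002, -0.069, 0.0] rows 0.6
-56,25.7,22 xyz [-0.0035, -0.0001, 0.0045] dr [0.002, -0.104, 0.0] rows 0.8
```

```bash
python3 -m jog '[{"grip":1,"xyz":[-0.001,0,0.0016],"dr":[0,-0.035,0]},{"grip":1,"xyz":[-0.002,0,0.0032],"dr":[0,-0.069,0]},{"grip":1,"xyz":[-0.0035,0,0.0045],"dr":[0,-0.104,0]},{"grip":1,"xyz":[-0.0035,0,0.0045],"dr":[0,-0.104,0]},{"grip":1,"xyz":[-0.0035,0,0.0045],"dr":[0,-0.104,0]}]'
python3 pl.py -57.5,25.7,20 -59,25.7,18 -60.5,25.7,16 -61.7,25.7,14
```

```text
time: 13.37
eef_pos: [0.6013, -0.2065, 0.062]
tcp_rot: [0.975, 0.114, 0.19, -0.022]
contact_force: [-0.4, -0.0, -2.9]
opening: 0.146
tongue [-55.7   0.1  25.7] far [64.7  0.1 74.6] beta 22.10 yaw 0.03 roll 0.07 Fbox [-0.4  0.  -2.9] M [0.03 0.42 0.02] op 0.146 t 13.37
-57.5,25.7,20 xyz [-0.0012, 0.0001, 0.0017] dr [0.001, -0.037, 0.0] rows 0.3
-59,25.7,18 xyz [-0.0023, 0.0001, 0.0034] dr [0.001, -0.072, 0.0] rows 0.6
-60.5,25.7,16 xyz [-0.0034, 0.0001, 0.0051] dr [0.001, -0.106, 0.0] rows 0.9
-61.7,25.7,14 xyz [-0.0044, 0.0001, 0.007] dr [0.001, -0.141, 0.0] rows 1.1
```

```bash
python3 -m jog '[{"grip":1,"xyz":[-0.0012,0,0.0017],"dr":[0,-0.037,0]},{"grip":1,"xyz":[-0.0023,0,0.0034],"dr":[0,-0.072,0]},{"grip":1,"xyz":[-0.0034,0,0.0051],"dr":[0,-0.106,0]},{"grip":1,"xyz":[-0.0044,0,0.007],"dr":[0,-0.141,0]},{"grip":1,"xyz":[-0.0044,0,0.007],"dr":[0,-0.141,0]}]'
python3 pl.py -63,25.7,12 -64,25.7,10 -64.8,25.7,8.5
```

```text
time: 13.78
eef_pos: [0.6001, -0.2068, 0.0537]
tcp_rot: [0.986, 0.115, 0.121, -0.014]
contact_force: [0.1, -0.0, -3.0]
opening: 0.143
tongue [-61.6   0.   25.5] far [64.6  0.  57. ] beta 13.99 yaw 0.01 roll 0.06 Fbox [ 0.1 -0.  -3. ] M [0.01 0.33 0.05] op 0.143 t 13.78
-63,25.7,12 xyz [-0.0009, 0.0001, 0.0018] dr [0.001, -0.035, 0.0] rows 0.3
-64,25.7,10 xyz [-0.0016, 0.0, 0.0038] dr [0.001, -0.07, 0.0] rows 0.6
-64.8,25.7,8.5 xyz [-0.0022, 0.0, 0.0053] dr [0.001, -0.096, 0.0] rows 0.8
```

```bash
python3 -m jog '[{"grip":1,"xyz":[-0.0009,0,0.0018],"dr":[0,-0.035,0]},{"grip":1,"xyz":[-0.0016,0,0.0038],"dr":[0,-0.07,0]},{"grip":1,"xyz":[-0.0016,0,0.0038],"dr":[0,-0.07,0]},{"grip":1,"xyz":[-0.0016,0,0.0038],"dr":[0,-0.07,0]}]'
python3 pl.py -64.3,25.6,8 -64.5,25.5,6 -64.7,25.4,4 -64.8,25.2,2 -64.8,24.5,0 -64.8,23.5,-1
python3 - <<'E'
from h import *
save('w10',ctrl.read_camera('wrist'));save('side10',ctrl.read_camera('side'))
E
```

```text
time: 14.12
eef_pos: [0.599, -0.2069, 0.0495]
tcp_rot: [0.989, 0.115, 0.087, -0.01]
contact_force: [0.6, 0.7, -3.6]
opening: 0.145
tongue [-64.5   0.2  25.5] far [63.6  0.2 48.2] beta 10.03 yaw -0.01 roll 0.04 Fbox [ 0.8  0.6 -3.6] M [-0.01  0.21  0.02] op 0.145 t 14.12
-64.3,25.6,8 xyz [0.0006, 0.0002, 0.0023] dr [0.001, -0.036, -0.0] rows 0.3
-64.5,25.5,6 xyz [0.0007, 0.0002, 0.0046] dr [0.001, -0.07, -0.0] rows 0.6
-64.7,25.4,4 xyz [0.0007, 0.0002, 0.007] dr [0.001, -0.105, -0.0] rows 0.8
-64.8,25.2,2 xyz [0.0008, 0.0002, 0.0094] dr [0.001, -0.14, -0.0] rows 1.1
-64.8,24.5,0 xyz [0.0007, 0.0002, 0.0124] dr [0.001, -0.175, -0.0] rows 1.4
-64.8,23.5,-1 xyz [0.0006, 0.0002, 0.0146] dr [0.001, -0.193, -0.0] rows 1.5
```

View pics/w10.png

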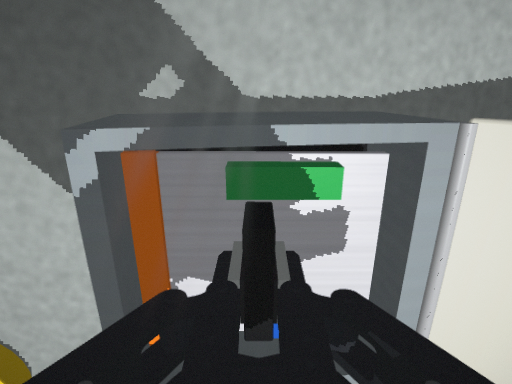

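The wrist view shows the tongue edge under the lip (orange at (143,220)), with the plate held about 10° tilted between the walls. I lower it against the catch.

```bash
python3 -m jog '[{"grip":1,"xyz":[0.0003,0,0.001],"dr":[0,-0.018,0]},{"grip":1,"xyz":[0.0006,0,0.0023],"dr":[0,-0.036,0]},{"grip":1,"xyz":[0.0006,0,0.0035],"dr":[0,-0.053,0]},{"grip":1,"xyz":[0.0006,0,0.0046],"dr":[0,-0.07,0]},{"grip":1,"xyz":[0.0006,0,0.0058],"dr":[0,-0.087,0]},{"grip":1,"xyz":[0.0006,0,0.007],"dr":[0,-0.105,0]},{"grip":1,"xyz":[0.0006,0,0.007],"dr":[0,-0.105,0]}]'
python3 pl.py -64.8,25.2,2 -64.8,24.5,0 -64.8,23.5,-1
python3 - <<'E'
from h import *
save('w11',ctrl.read_camera('wrist'))
E
```

```text
time: 14.8
eef_pos: [0.6015, -0.2075, 0.0456]
tcp_rot: [0.993, 0.116, 0.033, -0.002]
contact_force: [-7.7, -2.9, 3.2]
opening: 0.144
tongue [-64.4  -1.1  28.4] far [65.3 -1.  37.1] beta 3.84 yaw 0.06 roll 0.18 Fbox [-8.1 -1.   3.2] M [-0.05  1.07 -0.06] op 0.144 t 14.8
-64.8,25.2,2 xyz [-0.0003, -0.001, 0.0053] dr [0.003, -0.032, 0.001] rows 0.3
-64.8,24.5,0 xyz [0.0, -0.001, 0.0082] dr [0.003, -0.067, 0.001] rows 0.5
-64.8,23.5,-1 xyz [0.0001, -0.001, 0.0104] dr [0.003, -0.084, 0.001] rows 0.7
```

View pics/w11.png

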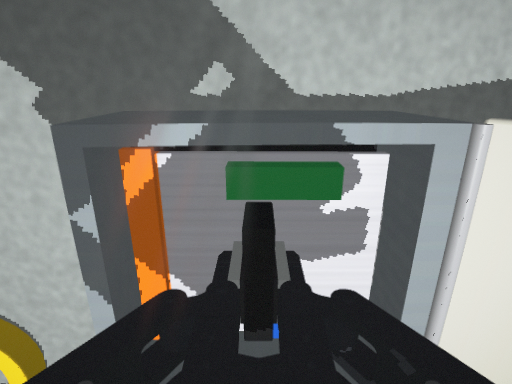

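The plate is still level in the grip and the catch is resisting (8 N in −x). I press on.

```bash
python3 -m jog '[{"grip":1,"xyz":[0,-0.0005,0.002],"dr":[0,-0.012,0]},{"grip":1,"xyz":[0,-0.0005,0.004],"dr":[0,-0.025,0]},{"grip":1,"xyz":[0,-0.0005,0.006],"dr":[0,-0.04,0]},{"grip":1,"xyz":[0,-0.0005,0.008],"dr":[0,-0.054,0]},{"grip":1,"xyz":[0,-0.0005,0.01],"dr":[0,-0.067,0]},{"grip":1,"xyz":[0,-0.0005,0.01],"dr":[0,-0.067,0]}]'
python3 pl.py -64.8,25,0 -64.8,24,0
```

```text
time: 15.35
eef_pos: [0.6011, -0.2072, 0.0378]
tcp_rot: [0.993, 0.116, -0.002, 0.001]
contact_force: [-14.4, 1.3, 20.2]
opening: 0.145
tongue [-65.7  -0.6  25.1] far [64.3 -0.6 24.6] beta -0.23 yaw 0.04 roll 0.06 Fbox [-13.7   4.6  20.2] M [ 0.83  1.98 -0.01] op 0.145 t 15.35
-64.8,25,0 xyz [0.0009, -0.0006, -0.0001] dr [0.001, 0.004, 0.001] rows 0.0
-64.8,24,0 xyz [0.0009, -0.0006, 0.0009] dr [0.001, 0.004, 0.001] rows 0.0
```

```bash
python3 - <<'E'
from h import *
save('w12',ctrl.read_camera('wrist'));save('side12',ctrl.read_camera('side'))
t=cv2.imread('pics/w12.png');cv2.imwrite('pics/w12c.png',cv2.resize(t[100:330,90:450],None,fx=2,fy=2,interpolation=cv2.INTER_CUBIC))
E
python3 pl.py
```

```text
tongue [-65.7  -0.6  25.1] far [64.3 -0.6 24.7] beta -0.17 yaw 0.03 roll 0.08 Fbox [-12.8   4.4  20.1] M [0.82 1.86 0.02] op 0.144 t 15.45
```

View pics/w12c.png

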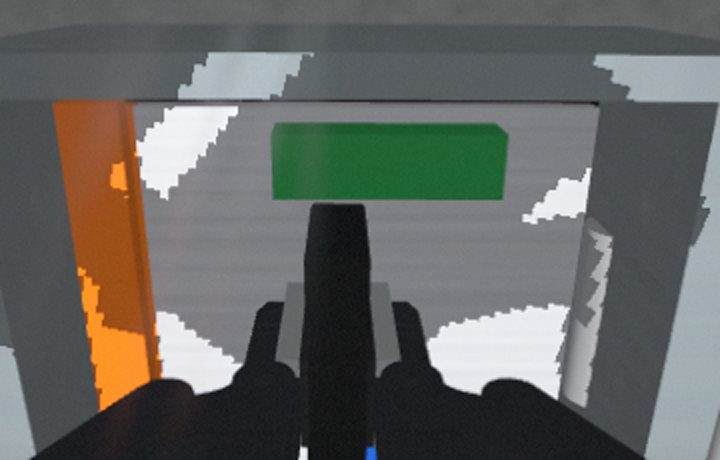

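The catch bar is visible over the plate's far edge at (590,310) in the crop, so the plate has snapped below it. I relieve the pressing force, open part way and lift straight off.

```bash
python3 -m jog '[{"grip":1,"xyz":[0,0,-0.002],"dr":[0,0,0]},{"grip":1,"xyz":[0,0,-0.004],"dr":[0,0,0]},{"grip":1,"xyz":[0,0,-0.004],"dr":[0,0,0]}]'
python3 pl.py
```

```text
time: 15.7
eef_pos: [0.6022, -0.2066, 0.0379]
tcp_rot: [0.993, 0.116, 0.002, 0.001]
contact_force: [-1.9, -0.8, 3.9]
opening: 0.148
tongue [-64.5  -0.3  24.8] far [65.5 -0.3 25.1] beta 0.16 yaw -0.03 roll 0.18 Fbox [-2.  -0.3  3.9] M [0.18 0.41 0.04] op 0.148 t 15.7
```

```bash
python3 -m jog '[{"grip":0.6,"xyz":[0,0,0],"dr":[0,0,0]},{"grip":0.6,"xyz":[0,0,0],"dr":[0,0,0]},{"grip":0.6,"xyz":[0,0,0],"dr":[0,0,0]},{"grip":0.6,"xyz":[0,0,0],"dr":[0,0,0]},{"grip":0.6,"xyz":[0,0,0],"dr":[0,0,0]}]' 
python3 pl.py
python3 -m jog '[{"grip":0.6,"xyz":[0,0,-0.01],"dr":[0,0,0]},{"grip":0.6,"xyz":[0,0,-0.025],"dr":[0,0,0]},{"grip":0.6,"xyz":[0,0,-0.05],"dr":[0,0,0]},{"grip":0.6,"xyz":[0,0,-0.08],"dr":[0,0,0]},{"grip":0.6,"xyz":[-0.01,0.005,-0.12],"dr":[0,0,0]},{"grip":0.6,"xyz":[-0.02,0.01,-0.155],"dr":[0,0,0]},{"grip":0.6,"xyz":[-0.03,0.02,-0.18],"dr":[0,0,0]},{"grip":0.6,"xyz":[-0.03,0.02,-0.18],"dr":[0,0,0]},{"grip":0.6,"xyz":[-0.03,0.02,-0.18],"dr":[0,0,0]}]'
python3 - <<'E'
from h import *
p=pose(); np.savez('w13.npz',p=p[0],R=p[1]); save('w13',ctrl.read_camera('wrist'));save('side13',ctrl.read_camera('side'));print(ctrl.get_state()['contact_force'])
E
```

```text
time: 16.12
eef_pos: [0.6013, -0.206, 0.0366]
tcp_rot: [0.993, 0.116, 0.001, 0.0]
contact_force: [0.2, -0.8, 0.6]
opening: 0.4
tongue [-65.2   0.6  23.6] far [64.8  0.5 23.8] beta 0.08 yaw -0.03 roll 0.06 Fbox [ 0.  -0.9  0.6] M [ 0.    0.01 -0.03] op 0.4 t 16.12
time: 16.87
eef_pos: [0.5774, -0.2335, 0.2215]
tcp_rot: [0.993, 0.115, 0.004, 0.003]
contact_force: [0.9, 0.9, -0.7]
opening: 0.4
[-0.50364743  0.37159184 -0.84840166]
```

View pics/w13.png

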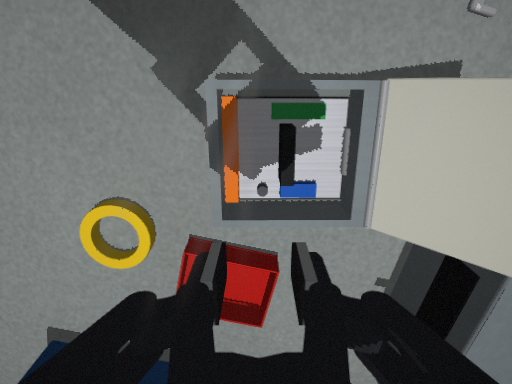

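View pics/side13.png

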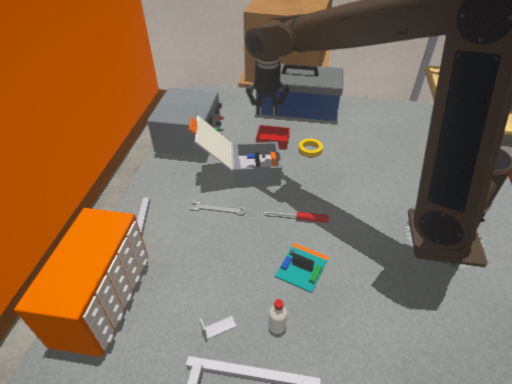

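The plate lies in the pocket, with its handle at (287,155), the catch at (346,150) and the lip at (230,150). The lid is open. I check seat height against the projected model in an enlargement.

Run:
```python
from h import *
d=np.load('w13.npz'); W=cam('wrist',(d['p'],d['R'])); im=cv2.imread('pics/w13.png')
S=3.8;o=(200,70)
im=cv2.resize(im[70:225,200:385],None,fx=S,fy=S,interpolation=cv2.INTER_CUBIC)
def dr(pts,c):
    q=np.array([proj(W,b2w(p))[0] for p in pts]); q=(q+.5-np.array(o))*S-.5
    cv2.polylines(im,[q.round().astype(int)],True,c,1)
dr([(.065,.055,.031),(.065,-.055,.031),(-.065,-.055,.031),(-.065,.055,.031)],(255,0,255))
dr([(.007,.03,.065),(.007,-.03,.065),(-.007,-.03,.065),(-.007,.03,.065)],(255,0,255))
dr([(.0665,.064,.075),(.0665,-.064,.075),(-.0665,-.064,.075),(-.0665,.064,.075)],(0,255,0))
cv2.imwrite('pics/w13o.png',im)
```

```text
(no output)
```

View pics/w13o.png

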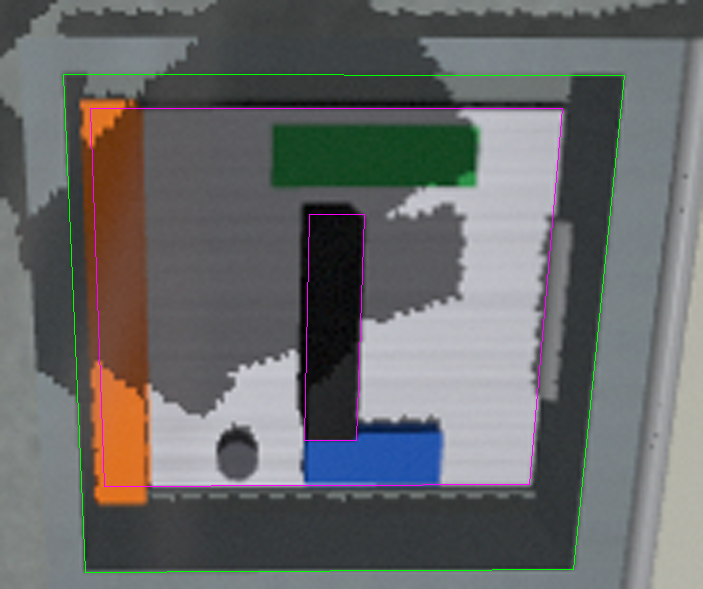

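The projected seated model matches the plate's outline, and the catch bar overlaps its far edge. I hand in.

```bash
python3 -m jog '[{"grip":0.6,"xyz":[0,0,-0.02],"dr":[0,0,0]},{"grip":0.6,"xyz":[0,0,-0.02],"dr":[0,0,0]},{"grip":0.6,"xyz":[0,0,-0.02],"dr":[0,0,0]}]'; python3 -c "
from plant import ctrl
print(ctrl.sign_off())"
```

```text
time: 17.22
eef_pos: [0.5765, -0.2319, 0.2363]
tcp_rot: [0.993, 0.116, 0.001, 0.0]
contact_force: [0.5, -1.0, 0.1]
opening: 0.398
the job is handed in; nothing more can be done
None
```

I pushed the lid over until it stayed open on its stop, then fitted the aluminium plate and handed the job in at 17.2 s; no verdict was reported.

- **Fitting:** I slid the tongue under the lip while tilting from 30° down to 10°, then pressed the far edge below the catch under control. The pressing force on the tool reached about 20 N vertically and 13 N sideways, and I eased both off before letting go.
- **Final pose:** Just before release, the gripper pose put the tongue edge at x = −64.5 mm and both edges about 25 mm above the table, level within 0.2°. The plate's outline in the last wrist picture matches the seated model, with the catch bar over its far edge. The handle's drawn outline was off by 1–2 pixels, similar to the first fit on the table.
- **Lid and other things:** The lid is open in the last pictures; I did not measure its angle. The other things look to be where they were. The gripper is clear of everything.

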